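Turn over the face-down fan and clamp it in the repair cradle

TASK

One of the two cooling fans on the blue mat lies face down, with its round white label hidden underneath. Turn that fan over and set it label-up on the white bed of the metal cradle, square to the jaw and centred along it. Then slide the yellow thumb wedge along its rail until the red bar jams the fan fast against the fixed jaw, let go, and leave the other fan, the meter and the solder spool where they are.

Things in the scene. Friction and masses are not known exactly. Their poses are not given: they have to be found in the camera images.
- fan: Fan to turn over: black square axial fan, 60 x 60 mm, 38 mm thick, 150-230 g, flat sides 60 mm apart to grip; stands steadily on any edge. Origin at its centre; own +z points out of the face with the round white label (32 mm, orange dot); the other face is black with four struts. Starts flat on the mat label down (+z down), any yaw. Own x, y square to its sides; yellow sticker on the +y side.
- good_fan: An identical fan lying label up on the mat; a bystander. Origin at its centre, +z out of the label face.
- cradle: Clamping cradle fixed to the table. Origin on the table (z 0) under the centre of the fan's place; +z up. Dark base plate 12 mm thick, x -52 to +88, y -85 to +85 mm. On the -x side a fixed aluminium jaw, on the +x side the red bar, then the yellow wedge, then an aluminium back rail (x 72 to 84 mm, top 34 mm high).
- bar: The red sliding bar. Its origin coincides with the cradle's origin at bar travel 0, axes alike. Fan-side face at x = +40 mm of its own frame, 60 mm wide in y, top 40 mm above the table: the open gap to the jaw is 70 mm. It moves to the cradle's -x and meets a 60 mm fan that touches the jaw after 10 mm.
- wedge (a joint): Travel (m) of the yellow thumb wedge along the back rail towards the cradle's +y, 0 to 0.060; starts 0 to 0.006. The bar moves a quarter of it. It slides with 3 to 4 N, stops on the clamped fan at about 0.040 or a little more, and stays where it is left (self-locking). Push it home with 8 to 15 N.
- wedge_tab (a point): Centre of the top of the wedge's black thumb tab, 68 mm above the table: 12 mm thick along the cradle's y (sliding direction), 20 mm wide along x, its upper 28 mm free above bar and rail. At wedge 0 it lies at x = +61, y = -52 mm in the cradle's frame; it moves with the wedge.
- meter: Red hand multimeter lying flat, 85 x 180 mm, 46 mm high to the dial; bystander. Origin at the centre of its underside, long side along its y.
- spool: Solder spool standing upright, 60 mm in diameter, 41 mm high; bystander. Origin at the centre of its underside.
- mat: Blue bench mat, 480 (x) by 600 (y) mm, 2 mm thick, fixed; origin at the centre of its underside. The two fans, meter and spool rest on it, 2 mm above the table.
- bed (a point): Centre of the top of the white bed, 22 mm above the table (a seated fan's centre is 19 mm above this point). Bed 60 mm along the cradle's x, 40 mm along y, so the fan overhangs it by 10 mm at +y and -y, where fingers have room down to the base plate, 10 mm below.
- jaw (a point): Centre of the fixed jaw's fan-side face, at x = -30 mm in the cradle's frame, 31 mm above the table; jaw 14 mm thick (x), 50 mm wide (y), top 40 mm above the table. It faces the cradle's +x; the clamped fan bears on it.
Not all that is in view belongs to the job. What is shaped like the fan but green is not meant.

How it is judged (in metres and radians):
On the way, in this order (a step that is already met when the one before it is completed fails the run):
1. the fan lies label up on the cradle's bed, between jaw and bar, not yet clamped (angle between fan's own z axis and vertical below 0.12 rad and horizontal distance between fan and cradle below 0.02 m and z of fan in the frame of cradle below 0.045 m and value of joint wedge below 0.03 m), for 0.2 s.
2. the wedge is driven in until the bar jams the fan (value of joint wedge above 0.034 m and contact force between fan and bar above 2 N), for 0.2 s.
At the end, for the whole second after the job is handed in: The once face-down fan is still on the bed, label up and square within 0.1 rad, within 4 mm of its place against the jaw and 12 mm of the cradle's centre line in y; the wedge is over 34 mm in and the bar still presses the fan with over 2 N (all of step 2 and angle between fan's own z axis and vertical below 0.1 rad and z of fan in the frame of cradle between 0.037 and 0.045 m and x of fan in the frame of cradle between -0.004 and 0.004 m and y of fan in the frame of cradle between -0.012 and 0.012 m and (angle between the x axis of fan and the x axis of cradle, either way round below 0.1 rad or angle between the x axis of fan and the y axis of cradle, either way round below 0.1 rad) and linear speed of fan below 0.02 m/s); the robot touches nothing.
It fails at once if the other fan is moved more than 25 mm or tipped (distance of good_fan from where it was at the start of the episode above 0.025 m or angle between good_fan's own z axis and vertical above 0.5 rad).
It fails at once if the meter is moved more than 25 mm (distance of meter from where it was at the start of the episode above 0.025 m).
It fails at once if the solder spool is moved more than 25 mm (distance of spool from where it was at the start of the episode above 0.025 m).
It also fails if it takes over 64 s, if anything falls off the work surface, if the arm or the gripper's body presses on something with over 40 N, if the wrist force passes 120 N, or if a joint passes its speed limit or range.

ROBOT

A 6-joint arm with a two-finger parallel gripper is mounted at the origin on the work surface. World frame = base frame: x ahead of the robot, y to its left, z up, the work surface at z = 0. Lengths are in m, angles in degrees, forces in N, time in s.
With the tool pointing down it reaches from about 0.35 to 0.875 m from the base axis. Payload 4.2 kg.
Tool frame: the origin (TCP) lies midway between the tips of the shut fingers; the grasp point (between the pads) lies 19 mm behind it (r.pinch_z is the distance from the TCP to the grasp point, in m); z points along the fingers, y is the line along which they close (so a half turn about z gives the same grasp; the last joint's range is limited). The gripper opens to 87 mm and grips with 3 to 60 N. Pads are 19 mm wide; open, the fingers measure 117 mm over their backs; the gripper's body (75 mm by 190 mm) begins 51 mm behind the grasp point.
Start: joints at [84.431, 22.042, 0.453, 0, -68.411, -14.817], TCP at [0.218, 0.586, 0.188] pointing down, gripper open.
Joint ranges: [-179.83, 179.83], [-69.29, 118.12], [-61.27, 80.66], [-181.25, 117.63], [-171.15, -9.14], [-177.46, 177.46]. Speed limits (degrees/s): [159.86, 159.86, 180, 180, 180, 180].

INTERFACE

Orientations are given as a 3x3 rotation matrix whose columns are the frame's x, y, z axes.
In Python, from station import r, imaging, models gives the robot as it stands. The module is installed in compiled form; this text tells all that it offers.
- The arm moves only by the tool apply_moves, never from a script. Its argument "moves" is a list of rows, each a list of 2 entries, a list of its own where there are three numbers: the shift along the tool's x, y, z in m, then the turn about the tool's z in degrees. A call has 1 to 5 rows; each row shifts and turns the commanded pose from where the row before left it, along the tool's axes as they then stand; what a row does not reach is not made up. A row lasts 1/12 s, in which the tool goes at most 41.7 mm and 7.16 degrees, less where a joint would pass 70% of its speed; a pose out of reach is approached as far as the arm can. A call is refused whole if a number of a shift passes 0.0417 or a number of a turn 7.16, either way. A call with a gripper value outside its range is refused whole. "hand" is the finger opening in m, from 0 to 0.087, set as the call begins (left out, the last holds). The fingers move at their own pace and stop on an object; the grip force is fixed at half the most. Time passes only in rows, so rows that do not move let the fingers close. It gives the time, the measured TCP pose, the force, the opening and the grip force at its end, in the units of the state.
- r.sense(): the state, without advancing time (a new reading comes with each control period).
- imaging.capture(name): name is "scene" or "top" or "wrist"; returns a dict with "frame" (480x640x3 uint8, blue, green, red), "intrinsics" (3x3 intrinsics, pixels), "eye" and "orientation" of the camera in the world. Camera axes: x right, y down, z forward; pixel columns grow to the right and rows downward; lengths in m; the calibration is good to about 2 mm. A picture is of the moment at which its call begins. There is no depth.
- r.finish_job(): hands the job in; it is judged then, once.
Trained networks look in a picture, given as the dict that the camera call returned (one of the last four; its "shot" number tells which), for a name from the list of things; names that differ only in an ending like _2 or _b are one class to them, and where a whole thing is asked for, a point or a joint stands for the part that bears it (a point fixed in the world has none). Each returns a list of dicts, best first, with "confidence" (0 to 1); they miss things now and then, are a little off and sometimes report something else, mostly with a low value. They report only what shows in the picture. A call takes as long as a camera call. They do not tell look-alikes from the thing itself.
- models.cut_out(picture, target): "region" (480x640 bool, what is visible of it) and "extent" ([left, top, width, height] as shares, 0 to 1, of the picture: columns of its width, rows of its height, round what is visible of it).
- models.place_of(picture, target): "at" ([column, row] as shares, 0 to 1, of the picture: columns of its width, rows of its height: a listed point, or the origin of a listed thing).
The state is a dict: "time_s": time; "joints": joint angles; "joint_velocities": joint speeds; "effort": joint torques, N m; "tcp_pos": TCP position; "ee_rot": TCP orientation; "wrist_force": force on the tool from outside, world axes, zero at the start; "moment": the same for the moment, N m; "gripper_width": opening from 0.0 (shut) to 1.0 (fully open); "gripper_force": force on a finger pad.
Only numpy, scipy, OpenCV 4.12 (cv2) and the standard library are available. Lean on these libraries where they do the work, as an engineer would, in place of code of your own. Each camera call takes 0.05 s, during which the arm holds its last target. There are 200 camera calls.

## Working session

There is one attempt and no reset: what is moved stays moved. The work goes in short steps, Python scripts to look and compute and a tool call to move; the robot and the scene stay as the last step left them, time stands still between calls to the robot, and variables do not carry over. Pictures are saved under pics/ and viewed, at most 10 in all, crops included, and the job is handed in when it is done.

Besides the shell and the picture viewer there is one more tool, called by a JSON object that holds its "api" and its "payload". apply_moves: Moves the arm, as the interface text tells. Its arguments: {"type":"object","properties":{"moves":{"type":"array"},"hand":{"type":"number"}},"required":["moves"]}

```bash
mkdir -p pics
cat > h.py <<'E'
import numpy as np, cv2
from station import r, imaging, models
def ray(p,uv):
    K=np.array(p["intrinsics"]);R=np.array(p["orientation"]);return R@np.linalg.inv(K)@np.array([uv[0],uv[1],1.]),np.array(p["eye"])
def onz(p,uv,z):
    d,e=ray(p,uv);return e+d*(z-e[2])/d[2]
def proj(p,X):
    K=np.array(p["intrinsics"]);R=np.array(p["orientation"]);c=K@(R.T@(np.array(X)-np.array(p["eye"])));return c[:2]/c[2]
E
python3 - <<'E'
from h import *
a=imaging.capture("scene");b=imaging.capture("top")
for n,p in(("scene",a),("top",b)):
    cv2.imwrite(f"pics/{n}0.png",p["frame"]);print(n,p["eye"],np.round(p["orientation"],3).tolist())
    for t,z in(("fan",.021),("good_fan",.021),("cradle",0),("wedge_tab",.068),("bed",.022),("jaw",.031),("meter",.002),("spool",.002)):
        for q in models.place_of(p,t)[:4]:
            uv=np.array(q["at"])*[640,480];print(t,round(q["confidence"],2),uv.round(),onz(p,uv,z).round(3))
E
```

```text
scene [ 1.27438866 -0.02066189  0.70466071] [[0.062, 0.678, -0.732], [0.998, -0.058, 0.031], [-0.022, -0.733, -0.68]]
fan 0.94 [363. 221.] [0.499 0.088 0.021]
fan 0.94 [299. 220.] [ 0.488 -0.042  0.021]
fan 0.59 [223. 229.] [ 0.499 -0.196  0.021]
good_fan 0.8 [458. 233.] [0.551 0.271 0.021]
cradle 0.84 [225. 234.] [ 0.494 -0.195  0.   ]
wedge_tab 0.88 [180. 204.] [ 0.473 -0.276  0.068]
bed 0.72 [221. 227.] [ 0.495 -0.2    0.022]
jaw 0.61 [235. 221.] [ 0.49  -0.17   0.031]
spool 0.74 [308. 331.] [ 0.751 -0.034  0.002]
top [0.48724097 0.00913213 1.21165697] [[0.009, -0.995, 0.101], [-1.0, -0.009, 0.003], [-0.002, -0.101, -0.995]]
fan 0.98 [348. 308.] [ 0.481 -0.039  0.021]
fan 0.88 [284. 294.] [0.508 0.092 0.021]
good_fan 0.58 [198. 273.] [0.549 0.266 0.021]
cradle 0.62 [428. 301.] [ 0.497 -0.203  0.   ]
wedge_tab 0.9 [467. 312.] [ 0.476 -0.267  0.068]
bed 0.93 [427. 302.] [ 0.495 -0.197  0.022]
bed 0.31 [194. 276.] [0.543 0.274 0.022]
jaw 0.7 [417. 310.] [ 0.479 -0.175  0.031]
meter 0.78 [242. 168.] [0.773 0.184 0.002]
meter 0.48 [427. 300.] [ 0.499 -0.201  0.002]
spool 0.68 [346. 176.] [ 0.757 -0.034  0.002]
```

View pics/scene0.png

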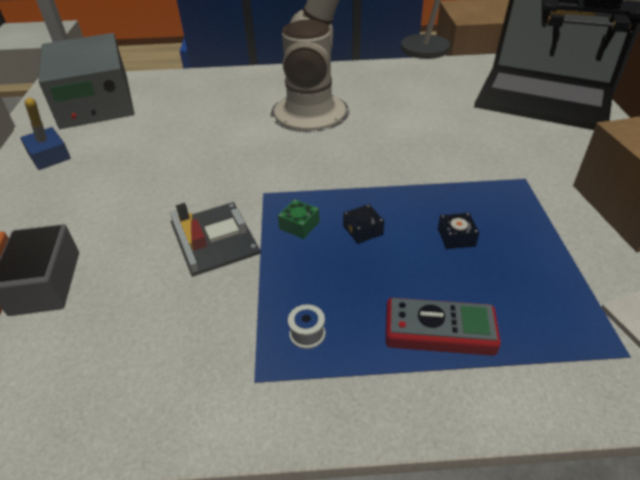

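```bash
python3 -c "
import cv2
a=cv2.imread('pics/top0.png')[240:370,150:520];cv2.imwrite('pics/top0c.png',cv2.resize(a,(796,280),interpolation=3))"
```

```text
(no output)
```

View pics/top0c.png

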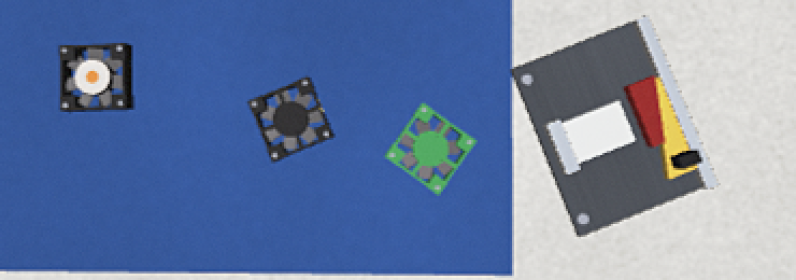

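The black fan with no label, at scene (363,221) / top (284,294), is the one meant. The black one at scene (458,233) / top (198,273) shows its label, so it is the bystander. The one at scene (299,220) is green, a decoy. The crop confirms this. Next I fit silhouettes to get the poses.

```bash
cat >> h.py <<'E'
from scipy.optimize import minimize
def box(x0,x1,y0,y1,z0,z1): return np.array([[x,y,z] for x in(x0,x1) for y in(y0,y1) for z in(z0,z1)])
FAN=[box(-.03,.03,-.03,.03,.002,.040)]
CR=[box(-.052,.088,-.085,.085,0,.012),box(.072,.084,-.085,.085,0,.034)]
def sil(p,boxes,q,S=4):
    c,s=np.cos(q[2]),np.sin(q[2]);m=np.zeros((480*S,640*S),np.uint8)
    for b in boxes:
        P=b@np.array([[c,-s,0],[s,c,0],[0,0,1]]).T+[q[0],q[1],0]
        uv=np.array([proj(p,X) for X in P]);cv2.fillConvexPoly(m,cv2.convexHull(np.round((uv+.5)*S).astype(np.int32)),255)
    return cv2.resize(m,(640,480),interpolation=cv2.INTER_AREA)/255.
def fit(views,boxes,q0):
    f=lambda q:sum(np.abs(sil(p,boxes,q)-m).sum()/m.sum() for p,m in views)
    best=min((minimize(f,[q0[0],q0[1],q0[2]+d],method="Nelder-Mead",options=dict(initial_simplex=np.array([[0,0,0],[.006,0,0],[0,.006,0],[0,0,.15]])+[q0[0],q0[1],q0[2]+d],maxiter=70)) for d in(-.3,0,.3)),key=lambda o:o.fun)
    return best.x.round(4),round(best.fun,3)
def mask(p,t,X):
    uv=proj(p,X)
    for q in models.cut_out(p,t):
        e=np.array(q["extent"])*[640,480,640,480]
        if np.hypot(*(e[:2]+e[2:]/2-uv))<14: return np.array(q["region"]).astype(float)
E
python3 - <<'E'
from h import *
a=imaging.capture("scene");b=imaging.capture("top")
for t,B,X,y in(("fan",FAN,[.504,.09,.021],.4),("cradle",CR,[.495,-.2,.01],-1.25)):
    V=[(p,mask(p,t,X)) for p in(a,b)]
    print(t,[None if m is None else m.sum() for _,m in V])
    V=[v for v in V if v[1] is not None]
    for S in ([V]+[[v] for v in V]):
        print(fit(S,B,[X[0],X[1],y]))
E
```

```text
fan [np.float64(1137.0), np.float64(928.0)]
(array([0.5064, 0.0883, 0.4107]), np.float64(0.126))
(array([0.5054, 0.0871, 0.3882]), np.float64(0.038))
(array([0.5069, 0.0888, 0.399 ]), np.float64(0.067))
cradle [np.float64(4484.0), np.float64(5971.0)]
(array([ 0.4964, -0.1993, -1.1854]), np.float64(0.091))
(array([ 0.4951, -0.1998, -1.1854]), np.float64(0.064))
(array([ 0.497 , -0.1988, -1.1917]), np.float64(0.022))
```

```bash
cat >> h.py <<'E'
def plan(X,ydeg):
    "shift in tool axes (after turning), and turn, to bring TCP to X with tool y along ydeg (mod 180)"
    s=r.sense();R=np.array(s["ee_rot"]);t=np.array(s["tcp_pos"])
    now=np.degrees(np.arctan2(R[1,1],R[0,1]));d=(ydeg-now+90)%180-90
    turn=-d # tool z down
    c=np.radians(ydeg if abs(((now+d-ydeg)+180)%360-180)<1 else ydeg+180)
    y=np.array([np.cos(c),np.sin(c),0]);z=np.array([0,0,-1.]);x=np.cross(y,z)
    dX=np.array(X)-t
    print("tcp",t.round(4),"ydeg",now.round(2),"turn",turn.round(2),"shift after turn",np.round([dX@x,dX@y,dX@z],4),"shift now axes",(R.T@dX).round(4),"x",x.round(3),"y",y.round(3),"t",s["time_s"],"w",s["gripper_width"],"F",np.round(s["wrist_force"],1),"gf",s["gripper_force"],"j",np.round(s["joints"],0))
E
python3 - <<'E'
from h import *
print(np.round(r.sense()["ee_rot"],4).tolist())
a=np.radians(22.9-90); g=np.array([.506,.088])+.02*np.array([np.cos(a),np.sin(a)])
plan([g[0],g[1],.15],22.9)
a+=np.pi; g=np.array([.506,.088])+.02*np.array([np.cos(a),np.sin(a)])
plan([g[0],g[1],.15],22.9)
E
```

```text
[[0.9374, -0.3483, 0.0], [-0.3483, -0.9374, 0.0], [0.0, -0.0, -1.0]]
tcp [0.2177 0.5859 0.1881] ydeg -110.38 turn 46.72 shift after turn [ 0.5908 -0.0719  0.0381] shift now axes [0.4574 0.3808 0.038 ] x [ 0.389 -0.921  0.   ] y [-0.921 -0.389  0.   ] t 1.2 w 1.0050881324291412 F [ 1.   0.2 -0.4] gf 0.0 j [ 84.  22.   0.   0. -68. -15.]
tcp [0.2177 0.5859 0.1881] ydeg -110.38 turn 46.72 shift after turn [ 0.5508 -0.0719  0.0381] shift now axes [0.43   0.3517 0.038 ] x [ 0.389 -0.921  0.   ] y [-0.921 -0.389  0.   ] t 1.2 w 1.0050881324291412 F [ 1.   0.2 -0.4] gf 0.0 j [ 84.  22.   0.   0. -68. -15.]
```

{"api": "apply_moves", "payload": {"moves": [[[0, 0, 0], 6.7], [[0, 0, 0], 6.7], [[0, 0, 0], 6.7], [[0, 0, 0], 6.7], [[0, 0, 0], 6.7]], "hand": 0.087}}

```text
time_s: 1.62
tcp_pos: [0.2177, 0.5859, 0.1881]
ee_rot: [[0.585, -0.811, 0.0], [-0.811, -0.585, 0.0], [-0.0, -0.0, -1.0]]
wrist_force: [-0.6, 0.4, 0.2]
gripper_width: 1.0
gripper_force: 0.0
```

{"api": "apply_moves", "payload": {"moves": [[[0, 0, 0], 6.6], [[0, 0, 0], 6.6], [[0.02, -0.002, 0.001], 0], [[0.038, -0.005, 0.003], 0], [[0.038, -0.005, 0.003], 0]]}}

```text
time_s: 2.03
tcp_pos: [0.266, 0.5018, 0.1806]
ee_rot: [[0.391, -0.92, 0.0], [-0.92, -0.391, -0.0], [0.0, -0.0, -1.0]]
wrist_force: [0.9, -0.5, 0.0]
gripper_width: 1.003
gripper_force: 0.0
```

{"api": "apply_moves", "payload": {"moves": [[[0.038, -0.005, 0.003], 0], [[0.038, -0.005, 0.003], 0], [[0.038, -0.005, 0.003], 0], [[0.038, -0.005, 0.003], 0], [[0.038, -0.005, 0.003], 0]]}}

```text
time_s: 2.45
tcp_pos: [0.3637, 0.3352, 0.1663]
ee_rot: [[0.39, -0.921, 0.001], [-0.921, -0.39, 0.001], [-0.0, -0.001, -1.0]]
wrist_force: [0.7, 0.7, 0.5]
gripper_width: 1.0
gripper_force: 0.0
```

{"api": "apply_moves", "payload": {"moves": [[[0.038, -0.005, 0.003], 0], [[0.038, -0.005, 0.003], 0], [[0.038, -0.005, 0.003], 0], [[0.038, -0.005, 0.003], 0], [[0.038, -0.005, 0.003], 0]]}}

```text
time_s: 2.87
tcp_pos: [0.4608, 0.1699, 0.1513]
ee_rot: [[0.39, -0.921, 0.001], [-0.921, -0.39, 0.001], [-0.0, -0.001, -1.0]]
wrist_force: [-0.1, 1.5, -1.0]
gripper_width: 0.997
gripper_force: 0.0
```

Run:
```python
from h import *
w=imaging.capture("wrist");b=imaging.capture("top")
cv2.imwrite("pics/w1.png",w["frame"])
m=mask(w,"fan",[.506,.088,.021]);print(proj(w,[.506,.088,.021]),None if m is None else m.sum())
q=[.506,.088,.4]
if m is not None: print(fit([(w,m)],FAN,q))
g=np.array(q[:2])+.02*np.array([-.389,.921])
plan([g[0],g[1],.006],22.9)
```

```text
[302.10321498 124.0529629 ] 4985.0
(array([0.5049, 0.088 , 0.403 ]), np.float64(0.117))
tcp [0.4609 0.1692 0.1508] ydeg -157.37 turn -0.27 shift after turn [ 0.0724 -0.0099  0.1448] shift now axes [ 0.0723 -0.0103  0.1449] x [ 0.389 -0.921  0.   ] y [-0.921 -0.389  0.   ] t 3.0167 w 1.001625621630504 F [-0.2  0.1  1. ] gf 0.0 j [ 39.  11. -21.   0. -58. -17.]
```

View pics/w1.png

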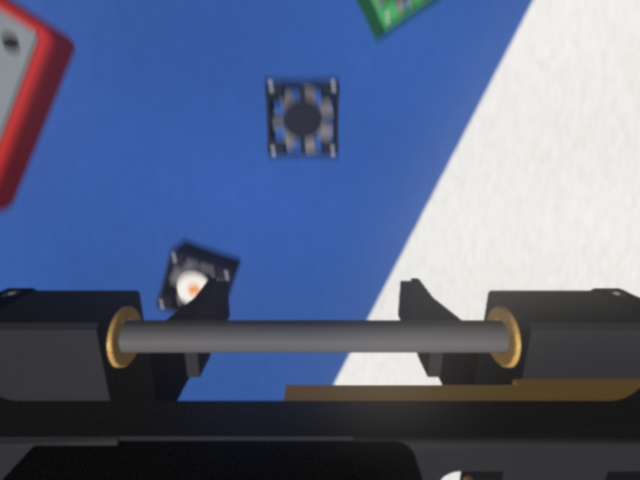

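{"api": "apply_moves", "payload": {"moves": [[[0.036, -0.005, 0.005], 0], [[0.036, -0.005, 0.005], 0], [[0, 0, 0.035], 0], [[0, 0, 0.035], 0], [[0, 0, 0.035], 0]]}}

```text
time_s: 3.43
tcp_pos: [0.498, 0.1099, 0.0357]
ee_rot: [[0.389, -0.921, 0.003], [-0.921, -0.389, 0.002], [-0.001, -0.003, -1.0]]
wrist_force: [0.4, 0.5, -0.2]
gripper_width: 1.0
gripper_force: 0.0
```

{"api": "apply_moves", "payload": {"moves": [[[0, 0, 0.02], 0], [[0, 0, 0.01], 0], [[0, 0, 0], 0]]}}

```text
time_s: 3.68
tcp_pos: [0.4959, 0.1093, 0.0042]
ee_rot: [[0.39, -0.921, -0.004], [-0.921, -0.39, -0.002], [0.0, 0.004, -1.0]]
wrist_force: [-0.4, -0.5, -1.0]
gripper_width: 1.0
gripper_force: 0.0
```

{"api": "apply_moves", "payload": {"moves": [[[0, 0, 0], 0], [[0, 0, 0], 0], [[0, 0, 0], 0], [[0, 0, 0], 0], [[0, 0, 0], 0]], "hand": 0.057}}

```text
time_s: 4.1
tcp_pos: [0.498, 0.1095, 0.0071]
ee_rot: [[0.389, -0.921, 0.002], [-0.921, -0.389, 0.001], [-0.0, -0.002, -1.0]]
wrist_force: [-0.1, -1.4, 0.1]
gripper_width: 0.717
gripper_force: 0.0
```

{"api": "apply_moves", "payload": {"moves": [[[0, 0, 0], 0], [[0, 0, 0], 0], [[0, 0, 0], 0]]}}

```text
time_s: 4.35
tcp_pos: [0.4974, 0.1091, 0.0062]
ee_rot: [[0.389, -0.921, 0.0], [-0.921, -0.389, 0.0], [-0.0, -0.0, -1.0]]
wrist_force: [-0.3, -0.4, 0.1]
gripper_width: 0.656
gripper_force: 0.0
```

Run:
```python
from h import *
w=imaging.capture("wrist");s=imaging.capture("scene")
x,y=map(int,proj(s,[.5,.1,.03]))
c=cv2.resize(s["frame"][y-60:y+50,x-70:x+70],(763,600),interpolation=3)
cv2.imwrite("pics/w2.png",np.hstack([cv2.resize(w["frame"],(400,300)),cv2.resize(c,(382,300))]))
print(r.sense()["gripper_width"],r.sense()["gripper_force"])
```

```text
0.6558656471272929 0.0
```

View pics/w2.png

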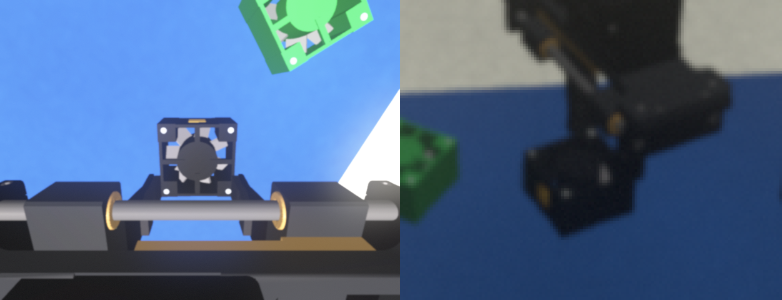

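Run:
```python
from h import *
V=[imaging.capture(n) for n in("wrist","scene")]
for p in V:
    m=mask(p,"fan",[.506,.085,.021])
    if m is not None: print(m.sum(),fit([(p,m)],FAN,[.506,.085,.4]))
R=np.array(r.sense()["ee_rot"]);t=np.array(r.sense()["tcp_pos"]);w=V[0]
for y in(-.03,.03):
    for z in(0,-.019): print(proj(w,t+R@[0,y,z]))
```

```text
14716.0 (array([0.5047, 0.088 , 0.3994]), np.float64(0.063))
1032.0 (array([0.5058, 0.0872, 0.3606]), np.float64(0.132))
[263.29411065 275.1989779 ]
[258.56425779 287.83632176]
[361.98427369 275.17620164]
[366.59363662 287.810955  ]
```

{"api": "apply_moves", "payload": {"moves": [[[0, 0, 0], 0], [[0, 0, 0], 0], [[0, 0, 0], 0]], "hand": 0.05}}

```text
time_s: 4.9
tcp_pos: [0.4974, 0.1091, 0.006]
ee_rot: [[0.389, -0.921, -0.0], [-0.921, -0.389, -0.0], [0.0, 0.0, -1.0]]
wrist_force: [0.2, -0.2, -0.2]
gripper_width: 0.587
gripper_force: 0.0
```

Run:
```python
from h import *
w=imaging.capture("wrist")
m=mask(w,"fan",[.506,.085,.021])
if m is not None: print(m.sum(),fit([(w,m)],FAN,[.506,.085,.4]))
cv2.imwrite("pics/w3.png",cv2.resize(w["frame"][150:450,140:500],(792,600)))
print(w["eye"],np.round(w["orientation"],3).tolist(),w["intrinsics"])
print(r.sense()["gripper_width"],r.sense()["gripper_force"])
```

```text
14149.0 (array([0.5047, 0.0881, 0.403 ]), np.float64(0.098))
[0.52734921 0.03717432 0.20306565] [[-0.921, -0.374, -0.109], [-0.389, 0.885, 0.257], [0.0, 0.279, -0.96]] [[347.15683666   0.         313.3356019 ]
 [  0.         347.15683666 242.4755336 ]
 [  0.           0.           1.        ]]
0.577732733649326 0.0
```

View pics/w3.png

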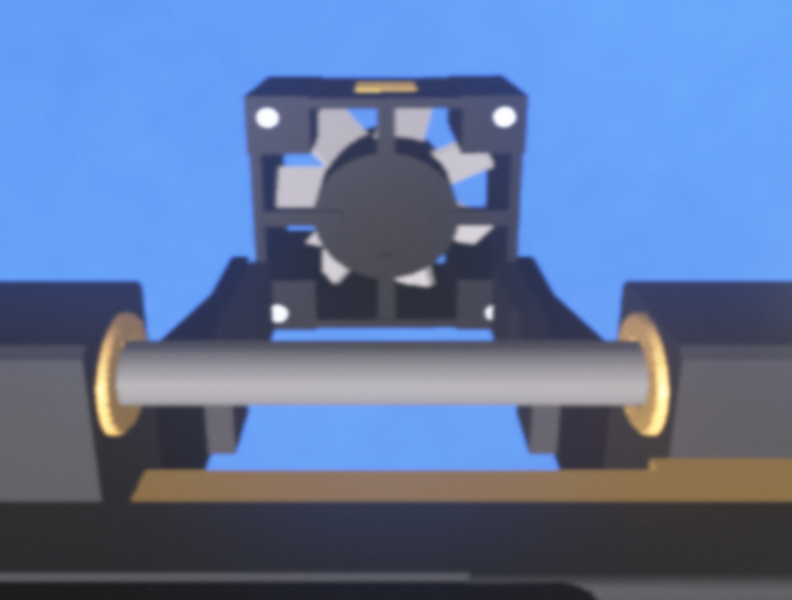

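{"api": "apply_moves", "payload": {"moves": [[[0, 0, 0], 0], [[0, 0, 0], 0], [[0, 0, 0], 0]], "hand": 0.044}}

```text
time_s: 5.25
tcp_pos: [0.4974, 0.1091, 0.006]
ee_rot: [[0.389, -0.921, -0.0], [-0.921, -0.389, 0.0], [-0.0, -0.0, -1.0]]
wrist_force: [0.3, 0.0, 0.0]
gripper_width: 0.512
gripper_force: 0.0
```

Run:
```python
from h import *
w=imaging.capture("wrist")
cv2.imwrite("pics/w4.png",cv2.resize(np.hstack([w["frame"][250:350,220:290],w["frame"][250:350,345:415]]),(798,570),interpolation=2))
print(r.sense()["gripper_width"],r.sense()["gripper_force"],r.sense()["wrist_force"])
```

```text
0.5098366880027976 0.0 [ 0.68004041  0.51738503 -0.86359215]
```

View pics/w4.png

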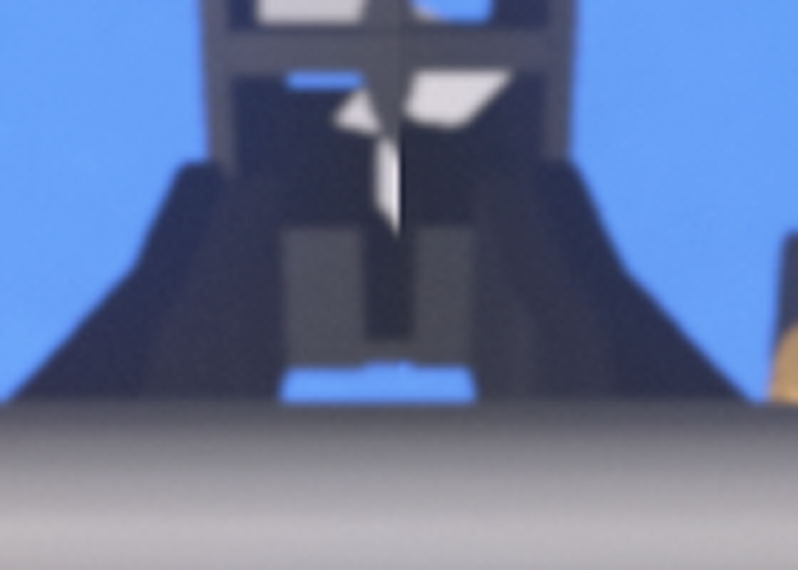

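{"api": "apply_moves", "payload": {"moves": [[[0, 0, 0], 0], [[0, 0, 0], 0], [[0, 0, 0], 0], [[0, 0, 0], 0], [[0, 0, 0], 0]], "hand": 0.087}}

```text
time_s: 5.72
tcp_pos: [0.4974, 0.1091, 0.0061]
ee_rot: [[0.389, -0.921, 0.0], [-0.921, -0.389, 0.0], [0.0, -0.0, -1.0]]
wrist_force: [-0.6, -1.4, 0.4]
gripper_width: 0.806
gripper_force: 0.0
```

{"api": "apply_moves", "payload": {"moves": [[[0, 0, 0], 0], [[0.01, 0, 0], 0], [[0.01, 0, 0], 0], [[0, 0, 0], 0]]}}

```text
time_s: 6.05
tcp_pos: [0.5057, 0.0892, 0.006]
ee_rot: [[0.388, -0.922, -0.0], [-0.922, -0.388, -0.0], [0.0, 0.0, -1.0]]
wrist_force: [-0.4, 0.7, -0.7]
gripper_width: 0.988
gripper_force: 0.0
```

{"api": "apply_moves", "payload": {"moves": [[[0, 0, 0], 0], [[0, 0, 0], 0], [[0, 0, 0], 0], [[0, 0, 0], 0], [[0, 0, 0], 0]], "hand": 0.05}}

```text
time_s: 6.47
tcp_pos: [0.5051, 0.0908, 0.0061]
ee_rot: [[0.39, -0.921, 0.0], [-0.921, -0.39, 0.0], [-0.0, -0.0, -1.0]]
wrist_force: [-0.1, 0.2, -0.3]
gripper_width: 0.705
gripper_force: 0.0
```

{"api": "apply_moves", "payload": {"moves": [[[0, 0, 0], 0], [[0, 0, 0], 0], [[0, 0, 0], 0], [[0, 0, 0], 0]]}}

```text
time_s: 6.8
tcp_pos: [0.5051, 0.0908, 0.0061]
ee_rot: [[0.389, -0.921, 0.0], [-0.921, -0.389, 0.0], [0.0, -0.0, -1.0]]
wrist_force: [0.6, 0.0, 0.4]
gripper_width: 0.577
gripper_force: 0.0
```

{"api": "apply_moves", "payload": {"moves": [[[0, 0, 0], 0], [[0, 0, 0], 0], [[0, 0, 0], 0], [[0, 0, 0], 0]], "hand": 0.03}}

```text
time_s: 7.13
tcp_pos: [0.5052, 0.0907, 0.006]
ee_rot: [[0.389, -0.921, -0.0], [-0.921, -0.389, -0.0], [0.0, 0.0, -1.0]]
wrist_force: [0.3, -0.7, -0.2]
gripper_width: 0.386
gripper_force: 0.0
```

{"api": "apply_moves", "payload": {"moves": [[[0, 0, -0.02], 0], [[0, 0, -0.02], 0], [[0, 0, -0.02], 0], [[0, 0, 0], 0]]}}

```text
time_s: 7.47
tcp_pos: [0.5081, 0.0918, 0.0699]
ee_rot: [[0.39, -0.921, 0.008], [-0.921, -0.39, 0.003], [0.0, -0.008, -1.0]]
wrist_force: [0.5, 0.4, -0.1]
gripper_width: 0.347
gripper_force: 0.0
```

Run:
```python
from h import *
w=imaging.capture("wrist");s=imaging.capture("scene")
x,y=map(int,proj(s,[.5,.1,.05]))
c=cv2.resize(s["frame"][y-60:y+60,x-80:x+80],(400,300),interpolation=2)
cv2.imwrite("pics/w5.png",np.hstack([cv2.resize(w["frame"],(400,300)),c]))
print(r.sense()["gripper_width"],r.sense()["gripper_force"])
for p in(w,s):
    print([(round(q["confidence"],2),(np.array(q["at"])*[640,480]).round()) for q in models.place_of(p,"fan")])
```

```text
0.3435994595105463 0.0
[(0.8, array([321., 246.])), (0.79, array([434.,  88.]))]
[(0.97, array([363., 223.])), (0.81, array([300., 218.]))]
```

View pics/w5.png

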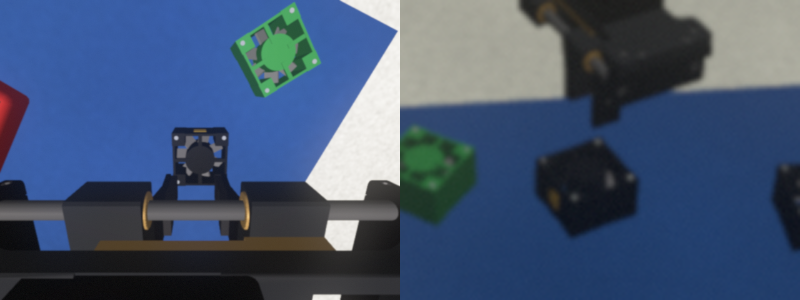

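Run:
```python
from h import *
s=imaging.capture("scene");o=np.array(r.sense()["tcp_pos"]);R=np.array(r.sense()["ee_rot"])
x,y=map(int,proj(s,[.5,.1,.05]))
for n,Y in(("tcp",0),("f+",.0225),("f-",-.0225)):
    for z in(0,-.05,-.07):
        print(n,z,((proj(s,o+R@[0,Y,z])-[x-80,y-60])*2.5+[400,0]).round())
for X in([.505,.088,.04],[.505,.088,.002]): print("fan",((proj(s,X)-[x-80,y-60])*2.5+[400,0]).round())
big=cv2.resize(s["frame"][y-60:y+60,x-80:x+80],(800,600),interpolation=2)
big=cv2.convertScaleAbs(big,alpha=1.8,beta=20)
for Y in(.0225,-.0225):
    for z in(0,-.05): cv2.circle(big,tuple(((proj(s,o+R@[0,Y,z])-[x-80,y-60])*5).astype(int).tolist()),4,(0,0,255),-1)
for b in FAN[0]:
    X=np.array([[.922,-.389,0],[.389,.922,0],[0,0,1]])@b+[.505,.088,0]
    cv2.circle(big,tuple(((proj(s,X)-[x-80,y-60])*5).astype(int).tolist()),4,(0,255,0),-1)
cv2.imwrite("pics/s6.png",big)
```

```text
tcp 0 [589. 141.]
tcp -0.05 [592.  90.]
tcp -0.07 [592.  69.]
f+ 0 [575. 125.]
f+ -0.05 [577.  75.]
f+ -0.07 [578.  53.]
f- 0 [604. 157.]
f- -0.05 [606. 106.]
f- -0.07 [608.  85.]
fan [586. 166.]
fan [584. 201.]
```

View pics/s6.png

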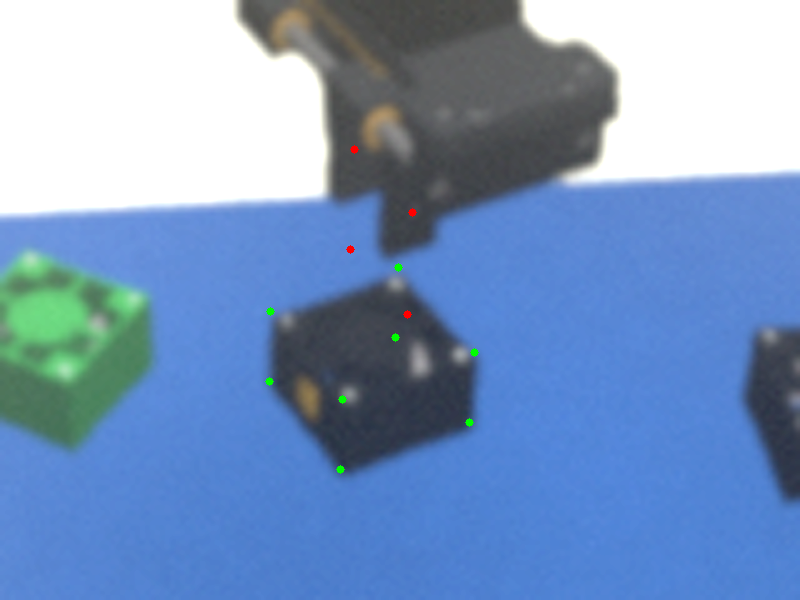

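{"api": "apply_moves", "payload": {"moves": [[[-0.01, 0, 0], 0], [[-0.009, 0, 0], 0], [[0, 0, 0], 0], [[0, 0, 0], 0], [[0, 0, 0], 0]], "hand": 0.087}}

```text
time_s: 8.13
tcp_pos: [0.4976, 0.1085, 0.0659]
ee_rot: [[0.39, -0.921, -0.0], [-0.921, -0.39, -0.0], [0.0, 0.0, -1.0]]
wrist_force: [0.8, 0.3, -0.0]
gripper_width: 0.639
gripper_force: 0.0
```

{"api": "apply_moves", "payload": {"moves": [[[0, 0, 0], 0], [[0, 0, 0.02], 0], [[0, 0, 0.02], 0], [[0, 0, 0.02], 0], [[0, 0, 0], 0]]}}

```text
time_s: 8.55
tcp_pos: [0.495, 0.1066, 0.0028]
ee_rot: [[0.388, -0.922, -0.007], [-0.922, -0.388, -0.003], [0.0, 0.008, -1.0]]
wrist_force: [-0.6, -0.4, 0.2]
gripper_width: 0.976
gripper_force: 0.0
```

{"api": "apply_moves", "payload": {"moves": [[[0, 0, 0.004], 0], [[0, 0, 0.004], 0], [[0, 0, 0], 0]]}}

```text
time_s: 8.8
tcp_pos: [0.4981, 0.1083, -0.0017]
ee_rot: [[0.389, -0.921, 0.001], [-0.921, -0.389, 0.0], [-0.0, -0.001, -1.0]]
wrist_force: [0.1, 0.2, 0.0]
gripper_width: 0.998
gripper_force: 0.0
```

{"api": "apply_moves", "payload": {"moves": [[[0, 0, 0.005], 0], [[0, 0, 0.004], 0], [[0, 0, 0], 0]]}}

```text
time_s: 9.05
tcp_pos: [0.4974, 0.108, -0.0113]
ee_rot: [[0.389, -0.921, -0.001], [-0.921, -0.389, -0.0], [-0.0, 0.001, -1.0]]
wrist_force: [-0.4, -0.3, -0.1]
gripper_width: 1.002
gripper_force: 0.0
```

Run:
```python
from h import *
s=imaging.capture("scene");w=imaging.capture("wrist")
o=np.array(r.sense()["tcp_pos"]);R=np.array(r.sense()["ee_rot"]);print(o,r.sense()["wrist_force"])
def dots(p,L,x0,y0,k,img):
    for X,c in L: cv2.circle(img,tuple(((proj(p,X)-[x0,y0])*k).astype(int).tolist()),3,c,-1)
L=[(o+R@[0,Y,z],(0,0,255)) for Y in(-.0435,.0435) for z in(0,-.03)]
x,y=map(int,proj(s,[.5,.1,.03]))
A=cv2.convertScaleAbs(cv2.resize(s["frame"][y-60:y+60,x-80:x+80],(800,600),interpolation=2),alpha=1.8,beta=20);dots(s,L,x-80,y-60,5,A)
B=cv2.resize(w["frame"][180:420,160:480],(800,600),interpolation=2);dots(w,L,160,180,2.5,B)
cv2.imwrite("pics/s7.png",np.hstack([cv2.resize(A,(400,300)),cv2.resize(B,(400,300))]))
```

```text
[ 0.4977579   0.10820564 -0.01092978] [ 0.19328799  0.55986214 -0.48631261]
```

View pics/s7.png

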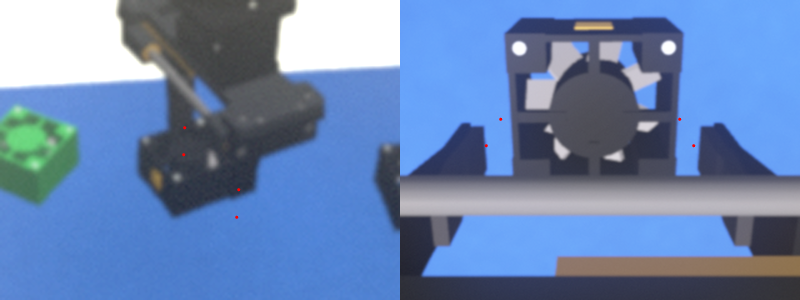

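The reported TCP sits about 33 mm beyond the real fingertips, in z only: the wrist view gives x +10 mm, which matches the pad's half width. That is why the fingers closed above the fan. I'll go lower and watch the force.

{"api": "apply_moves", "payload": {"moves": [[[0, 0, 0.005], 0], [[0, 0, 0.004], 0], [[0, 0, 0], 0]]}}

```text
time_s: 9.4
tcp_pos: [0.4971, 0.1079, -0.0208]
ee_rot: [[0.389, -0.921, -0.002], [-0.921, -0.389, -0.001], [0.0, 0.002, -1.0]]
wrist_force: [-0.2, -1.2, 0.2]
gripper_width: 1.004
gripper_force: 0.0
```

{"api": "apply_moves", "payload": {"moves": [[[0, 0, 0.003], 0], [[0, 0, 0.002], 0], [[0, 0, 0], 0]]}}

```text
time_s: 9.65
tcp_pos: [0.4974, 0.108, -0.0254]
ee_rot: [[0.389, -0.921, -0.001], [-0.921, -0.389, -0.0], [0.0, 0.001, -1.0]]
wrist_force: [-0.2, -0.5, -0.1]
gripper_width: 0.998
gripper_force: 0.0
```

{"api": "apply_moves", "payload": {"moves": [[[0, 0, 0], 0], [[0, 0, 0], 0], [[0, 0, 0], 0], [[0, 0, 0], 0], [[0, 0, 0], 0]], "hand": 0.059}}

```text
time_s: 10.07
tcp_pos: [0.4978, 0.1082, -0.0248]
ee_rot: [[0.389, -0.921, 0.0], [-0.921, -0.389, 0.0], [-0.0, -0.0, -1.0]]
wrist_force: [0.6, 0.7, 0.8]
gripper_width: 0.723
gripper_force: 0.0
```

{"api": "apply_moves", "payload": {"moves": [[[0, 0, 0], 0], [[0, 0, 0], 0], [[0, 0, 0], 0]]}}

```text
time_s: 10.32
tcp_pos: [0.4972, 0.1079, -0.025]
ee_rot: [[0.389, -0.921, -0.001], [-0.921, -0.389, -0.0], [0.0, 0.001, -1.0]]
wrist_force: [-0.8, 1.1, 0.4]
gripper_width: 0.687
gripper_force: 30.0
```

{"api": "apply_moves", "payload": {"moves": [[[0, 0, -0.02], 0], [[0, 0, -0.03], 0], [[0, 0, -0.03], 0], [[0, 0, 0], 0], [[0, 0, 0], 0]]}}

```text
time_s: 10.73
tcp_pos: [0.4989, 0.109, 0.0565]
ee_rot: [[0.389, -0.921, 0.004], [-0.921, -0.389, 0.002], [-0.001, -0.004, -1.0]]
wrist_force: [-0.4, -0.8, -2.1]
gripper_width: 0.685
gripper_force: 30.0
```

```bash
cat >> h.py <<'E'
TIP=.033
def tilt(p,m,off,zoff,angs=range(-30,121,10)):
    "mask residual for fan pitched by angle a about pinch axis; off= fan centre from pinch in tool x, zoff its height rel. pinch"
    o=np.array(r.sense()["tcp_pos"]);R=np.array(r.sense()["ee_rot"]);P=o+R@[0,0,-TIP-.019]
    out=[]
    for a in angs:
        t=np.radians(a);c,s=np.cos(t),np.sin(t)
        Q=np.array([[c,0,-s],[0,1,0],[s,0,c]]) # tool axes, z down: +a drops +x end
        b=(box(-.03,.03,-.03,.03,-.019,.019)+[off,0,-zoff])@Q.T
        W=b@R.T+P
        mm=np.zeros((480,640),np.uint8);cv2.fillConvexPoly(mm,cv2.convexHull(np.round([proj(p,X) for X in W]).astype(np.int32)),1)
        out.append((a,round(np.abs(mm-m).sum()/m.sum(),2)))
    return sorted(out,key=lambda v:v[1])[:4]
E
python3 - <<'E'
from h import *
print(np.round(r.sense()["wrist_force"],1),r.sense()["moment"],r.sense()["gripper_width"],r.sense()["tcp_pos"])
for n in("scene","wrist"):
    p=imaging.capture(n)
    for q in models.cut_out(p,"fan"):
        e=(np.array(q["extent"])*[640,480,640,480]).round();print(n,round(q["confidence"],2),e,tilt(p,np.array(q["region"]).astype(float),.0217,-.006))
E
```

```text
[-0.4 -0.8 -2.1] [0.10920848 0.08307309 0.02915181] 0.68537126788617 [0.49886733 0.10895118 0.05654141]
scene 0.77 [280. 200.  41.  39.] [(120, np.float64(1.86)), (110, np.float64(1.93)), (100, np.float64(2.0)), (30, np.float64(2.06))]
scene 0.75 [342. 173.  36.  38.] [(0, np.float64(0.33)), (10, np.float64(0.39)), (-10, np.float64(0.41)), (20, np.float64(0.45))]
wrist 0.91 [367.   0. 157. 125.] [(120, np.float64(1.94)), (110, np.float64(1.99)), (100, np.float64(2.09)), (90, np.float64(2.17))]
wrist 0.66 [235. 199. 158. 125.] [(30, np.float64(0.28)), (0, np.float64(0.29)), (20, np.float64(0.29)), (10, np.float64(0.32))]
```

{"api": "apply_moves", "payload": {"moves": [[[0, 0, 0], 0], [[0, 0, 0], 0], [[0, 0, 0], 0], [[0, 0, 0], 0], [[0, 0, 0], 0]]}}

```text
time_s: 11.35
tcp_pos: [0.4977, 0.1082, 0.0548]
ee_rot: [[0.389, -0.921, -0.0], [-0.921, -0.389, -0.0], [0.0, 0.0, -1.0]]
wrist_force: [0.4, 0.5, -3.2]
gripper_width: 0.688
gripper_force: 30.0
```

Run:
```python
from h import *
p=imaging.capture("wrist");s=imaging.capture("scene")
for n,p in(("w",p),("s",s)):
    for q in models.cut_out(p,"fan"):
        e=(np.array(q["extent"])*[640,480,640,480]).round();print(n,round(q["confidence"],2),e,tilt(p,np.array(q["region"]).astype(float),.0217,-.006,range(-20,100,5)))
cv2.imwrite("pics/cand.png",np.hstack([cv2.resize(p["frame"][140:260,290:450] if 0 else s["frame"][140:260,290:450],(400,300)),cv2.resize(imaging.capture("wrist")["frame"],(400,300))]))
```

```text
w 0.83 [235. 198. 160. 126.] [(25, np.float64(0.29)), (30, np.float64(0.29)), (5, np.float64(0.3)), (20, np.float64(0.3))]
s 0.94 [343. 170.  36.  43.] [(0, np.float64(0.33)), (5, np.float64(0.36)), (-5, np.float64(0.39)), (10, np.float64(0.39))]
s 0.92 [280. 200.  41.  39.] [(35, np.float64(2.12)), (95, np.float64(2.12)), (40, np.float64(2.13)), (30, np.float64(2.14))]
s 0.55 [385. 300. 114.  56.] [(35, np.float64(1.21)), (40, np.float64(1.21)), (95, np.float64(1.21)), (20, np.float64(1.22))]
```

View pics/cand.png

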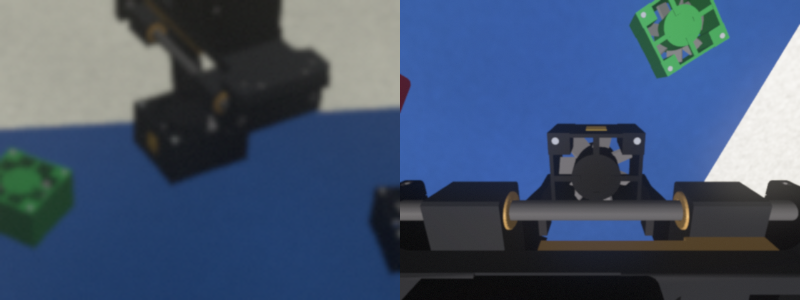

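The picture shows the fan held flat with no swing, so pad friction holds it and gravity will not turn it. New plan:
1. Regrip nearer the centre.
2. Press the fan's front end on the fixed jaw's outer top edge to pitch it about 65°.
3. Square it up on the mat, standing on its edge, then topple it label-up.

{"api": "apply_moves", "payload": {"moves": [[[0, 0, 0.025], 0], [[0, 0, 0.025], 0], [[0, 0, 0.02], 0], [[0, 0, 0.0095], 0], [[0, 0, 0], 0]]}}

```text
time_s: 12.02
tcp_pos: [0.4972, 0.1077, -0.0254]
ee_rot: [[0.39, -0.921, -0.002], [-0.921, -0.39, -0.002], [0.001, 0.003, -1.0]]
wrist_force: [0.5, 0.1, -1.3]
gripper_width: 0.689
gripper_force: 30.0
```

{"api": "apply_moves", "payload": {"moves": [[[0, 0, 0], 0], [[0, 0, 0], 0], [[0, 0, 0], 0], [[0, 0, 0], 0]], "hand": 0.08}}

```text
time_s: 12.35
tcp_pos: [0.4984, 0.1085, -0.0237]
ee_rot: [[0.389, -0.921, 0.002], [-0.921, -0.389, 0.001], [-0.0, -0.002, -1.0]]
wrist_force: [-0.4, -0.1, -0.2]
gripper_width: 0.881
gripper_force: 0.0
```

{"api": "apply_moves", "payload": {"moves": [[[0.007, 0, 0], 0], [[0.007, 0, 0], 0], [[0, 0, 0], 0], [[0, 0, 0], 0]]}}

```text
time_s: 12.68
tcp_pos: [0.5034, 0.0947, -0.0244]
ee_rot: [[0.388, -0.922, 0.0], [-0.922, -0.388, 0.0], [-0.0, -0.0, -1.0]]
wrist_force: [-0.3, 0.1, 0.5]
gripper_width: 0.919
gripper_force: 0.0
```

{"api": "apply_moves", "payload": {"moves": [[[0, 0, 0], 0], [[0, 0, 0], 0], [[0, 0, 0], 0], [[0, 0, 0], 0], [[0, 0, 0], 0]], "hand": 0.05}}

```text
time_s: 13.1
tcp_pos: [0.5031, 0.0954, -0.0245]
ee_rot: [[0.39, -0.921, -0.0], [-0.921, -0.39, -0.0], [0.0, 0.0, -1.0]]
wrist_force: [-0.9, -0.1, 0.2]
gripper_width: 0.687
gripper_force: 30.0
```

Run:
```python
from h import *
w=imaging.capture("wrist")
m=mask(w,"fan",[.505,.088,.021])
if m is not None: print(m.sum(),fit([(w,m)],FAN,[.505,.088,.4]))
plan([.4696,-.132,.06],21.9)
```

```text
16459.0 (array([0.5054, 0.0887, 0.3984]), np.float64(0.331))
tcp [ 0.5031  0.0954 -0.0245] ydeg -157.07 turn 1.03 shift after turn [ 0.1985  0.1159 -0.0845] shift now axes [ 0.1964  0.1195 -0.0845] x [ 0.373 -0.928  0.   ] y [-0.928 -0.373  0.   ] t 13.2 w 0.6874418715131687 F [0.1 0.5 0.8] gf 29.99447870068252 j [ 29.  26. -30.  -0. -34.  -6.]
```

{"api": "apply_moves", "payload": {"moves": [[[0, 0, -0.02], 1], [[0, 0, -0.03], 0], [[0, 0, -0.034], 0], [[0.02, 0.012, 0], 0], [[0.03, 0.0175, 0], 0]]}}

```text
time_s: 13.62
tcp_pos: [0.4969, 0.0399, 0.0618]
ee_rot: [[0.377, -0.926, 0.006], [-0.926, -0.377, 0.003], [0.0, -0.007, -1.0]]
wrist_force: [0.3, -0.2, -2.6]
gripper_width: 0.687
gripper_force: 30.0
```

{"api": "apply_moves", "payload": {"moves": [[[0.03, 0.0175, 0], 0], [[0.03, 0.0175, 0], 0], [[0.03, 0.0175, 0], 0], [[0.03, 0.0175, 0], 0], [[0.028, 0.0165, 0], 0]]}}

```text
time_s: 14.03
tcp_pos: [0.4683, -0.1332, 0.0592]
ee_rot: [[0.373, -0.928, -0.001], [-0.928, -0.373, 0.0], [-0.001, 0.001, -1.0]]
wrist_force: [0.4, -0.3, -1.4]
gripper_width: 0.69
gripper_force: 30.0
```

{"api": "apply_moves", "payload": {"moves": [[[0, 0, 0], 0], [[0, 0, 0], 0], [[0, 0, 0], 0]]}}

```text
time_s: 14.28
tcp_pos: [0.4691, -0.1317, 0.0593]
ee_rot: [[0.373, -0.928, -0.001], [-0.928, -0.373, 0.0], [-0.0, 0.001, -1.0]]
wrist_force: [0.2, 0.3, -2.1]
gripper_width: 0.685
gripper_force: 30.0
```

Run:
```python
from h import *
b=imaging.capture("top");w=imaging.capture("wrist")
plan([.4696,-.132,.016],21.9)
for n in("jaw","bed"):
    for q in models.place_of(w,n)[:2]:
        uv=np.array(q["at"])*[640,480];print(n,round(q["confidence"],2),onz(w,uv,.031 if n=="jaw" else .022).round(4))
m=mask(w,"cradle",[.4965,-.199,.01]);print(proj(w,[.4965,-.199,.01]))
```

```text
tcp [ 0.4696 -0.1309  0.0594] ydeg -158.02 turn 0.08 shift after turn [0.001  0.0004 0.0434] shift now axes [0.001  0.0004 0.0434] x [ 0.373 -0.928  0.   ] y [-0.928 -0.373  0.   ] t 14.3833 w 0.6865783525508053 F [-0.7  0.2 -1.3] gf 29.994992120191455 j [  4.  17. -28.  -0. -45.  18.]
jaw 0.58 [ 0.4836 -0.1703  0.031 ]
bed 0.92 [ 0.496  -0.1978  0.022 ]
[312.94073217 149.14372848]
```

{"api": "apply_moves", "payload": {"moves": [[[0.001, 0, 0.015], 0], [[0, 0, 0.016], 0], [[0, 0, 0.01], 0], [[0, 0, 0], 0]]}}

```text
time_s: 14.87
tcp_pos: [0.4681, -0.1319, 0.0166]
ee_rot: [[0.374, -0.927, -0.005], [-0.927, -0.374, 0.0], [-0.002, 0.004, -1.0]]
wrist_force: [-1.9, -0.1, -2.2]
gripper_width: 0.684
gripper_force: 30.0
```

{"api": "apply_moves", "payload": {"moves": [[[-0.001, 0, 0.004], 0], [[-0.002, 0, 0.004], 0], [[-0.0015, 0, 0.005], 0], [[0, 0, 0], 0]]}}

```text
time_s: 15.2
tcp_pos: [0.4692, -0.128, 0.0068]
ee_rot: [[0.374, -0.927, 0.002], [-0.927, -0.374, -0.0], [0.001, -0.002, -1.0]]
wrist_force: [0.2, 1.4, 2.9]
gripper_width: 0.687
gripper_force: 30.0
```

{"api": "apply_moves", "payload": {"moves": [[[-0.0012, 0, 0.004], 0], [[-0.0012, 0, 0.004], 0], [[0, 0, 0.0045], 0], [[0, 0, 0.0045], 0], [[0, 0, 0], 0]]}}

```text
time_s: 15.62
tcp_pos: [0.4684, -0.1258, -0.01]
ee_rot: [[0.374, -0.927, 0.002], [-0.927, -0.374, -0.0], [0.001, -0.002, -1.0]]
wrist_force: [-2.0, 2.4, 5.5]
gripper_width: 0.687
gripper_force: 30.0
```

{"api": "apply_moves", "payload": {"moves": [[[0.0008, 0, 0.004], 0], [[0.0009, 0, 0.004], 0], [[0.0015, 0, 0.0015], 0], [[0.0015, 0, 0.001], 0], [[0, 0, 0], 0]]}}

```text
time_s: 16.03
tcp_pos: [0.4694, -0.1285, -0.0192]
ee_rot: [[0.374, -0.928, 0.001], [-0.928, -0.374, 0.002], [-0.001, -0.002, -1.0]]
wrist_force: [-7.4, 13.9, 20.7]
gripper_width: 0.688
gripper_force: 30.0
```

Run:
```python
from h import *
plan([.4696,-.132,.016],21.9)
for n in("scene","wrist","top"):
    p=imaging.capture(n)
    for q in models.cut_out(p,"fan"):
        e=(np.array(q["extent"])*[640,480,640,480]).round();print(n,round(q["confidence"],2),e,tilt(p,np.array(q["region"]).astype(float),.007,-.006,range(-100,40,10)))
```

```text
tcp [ 0.4694 -0.1285 -0.0192] ydeg -158.05 turn 0.05 shift after turn [ 0.0034  0.0011 -0.0352] shift now axes [ 0.0033  0.0011 -0.0352] x [ 0.373 -0.928  0.   ] y [-0.928 -0.373  0.   ] t 16.0333 w 0.6884639408309661 F [-7.4 13.9 20.7] gf 29.996817318024114 j [  4.  24. -33.  -0. -33.  18.]
scene 0.86 [277. 198.  41.  41.] [(-70, np.float64(1.81)), (-80, np.float64(1.82)), (-60, np.float64(1.89)), (-90, np.float64(1.91))]
scene 0.49 [234. 197.  36.  30.] [(-70, np.float64(5.5)), (-60, np.float64(5.52)), (-50, np.float64(5.95)), (-40, np.float64(6.14))]
wrist 0.88 [218. 361.  65.  41.] [(-60, np.float64(19.03)), (-70, np.float64(19.39)), (-50, np.float64(20.43)), (20, np.float64(20.81))]
wrist 0.79 [230. 249. 167. 122.] [(-60, np.float64(0.61)), (-70, np.float64(0.62)), (-30, np.float64(0.7)), (20, np.float64(0.7))]
wrist 0.18 [233.   0. 173.  50.] [(-60, np.float64(3.02)), (-70, np.float64(3.09)), (-50, np.float64(3.18)), (30, np.float64(3.29))]
top 0.56 [176. 260.  36.  32.] [(-100, np.float64(1.74)), (-90, np.float64(1.75)), (-80, np.float64(1.91)), (-70, np.float64(2.01))]
```

{"api": "apply_moves", "payload": {"moves": [[[0, 0, -0.02], 0], [[0, 0, -0.03], 0], [[0, 0, -0.03], 0], [[-0.02, -0.015, 0], 0], [[-0.03, -0.024, 0], 0]]}}

```text
time_s: 16.75
tcp_pos: [0.4878, -0.0701, 0.0609]
ee_rot: [[0.369, -0.929, 0.006], [-0.929, -0.369, 0.001], [0.001, -0.006, -1.0]]
wrist_force: [0.7, -0.3, -2.9]
gripper_width: 0.689
gripper_force: 30.0
```

{"api": "apply_moves", "payload": {"moves": [[[-0.03, -0.024, 0], 0], [[-0.03, -0.024, 0], 0], [[-0.025, -0.02, 0], 0], [[-0.012, -0.007, 0], 0], [[0, 0, 0], 0]]}}

```text
time_s: 17.17
tcp_pos: [0.5213, 0.0516, 0.0587]
ee_rot: [[0.377, -0.926, 0.002], [-0.926, -0.377, 0.001], [0.0, -0.003, -1.0]]
wrist_force: [0.5, -0.4, -2.5]
gripper_width: 0.688
gripper_force: 30.0
```

{"api": "apply_moves", "payload": {"moves": [[[0, 0, 0.02], 0], [[0, 0, 0.03], 0], [[0, 0, 0.02], 0], [[0, 0, 0.006], 0], [[0, 0, 0], 0]]}}

```text
time_s: 17.58
tcp_pos: [0.5188, 0.0472, -0.0183]
ee_rot: [[0.373, -0.928, -0.003], [-0.928, -0.373, -0.001], [0.0, 0.003, -1.0]]
wrist_force: [0.5, -0.1, -1.4]
gripper_width: 0.688
gripper_force: 30.0
```

Run:
```python
from h import *
plan([.52,.05,-.0185],21.9)
for n in("scene","top","wrist"):
    p=imaging.capture(n)
    for q in models.cut_out(p,"fan"):
        e=(np.array(q["extent"])*[640,480,640,480]).round();v=tilt(p,np.array(q["region"]).astype(float),.007,-.006,range(-100,40,5))
        if v[0][1]<1: print(n,round(q["confidence"],2),e,v)
```

```text
tcp [ 0.5188  0.0472 -0.0183] ydeg -158.11 turn -0.01 shift after turn [-0.0022 -0.0022  0.0002] shift now axes [-0.0022 -0.0022  0.0002] x [ 0.373 -0.928  0.   ] y [-0.928 -0.373  0.   ] t 17.5833 w 0.6875001705081906 F [ 0.5 -0.1 -1.4] gf 29.99907101271674 j [ 23.  26. -28.   0. -36.  -1.]
wrist 0.92 [231. 248. 169. 122.] [(-65, np.float64(0.56)), (-70, np.float64(0.62)), (-60, np.float64(0.62)), (-55, np.float64(0.64))]
```

{"api": "apply_moves", "payload": {"moves": [[[-0.003, 0, 0.002], 0], [[-0.003, 0, 0.0025], 0], [[-0.003, 0, 0.002], 0], [[0, 0, 0], 0]]}}

```text
time_s: 18.22
tcp_pos: [0.5191, 0.0548, -0.02]
ee_rot: [[0.377, -0.926, 0.004], [-0.926, -0.377, -0.003], [0.005, -0.003, -1.0]]
wrist_force: [-1.2, -12.4, 24.0]
gripper_width: 0.686
gripper_force: 30.0
```

{"api": "apply_moves", "payload": {"moves": [[[-0.003, 0, 0.001], 0], [[0, 0, 0.001], 0], [[0, 0, 0.001], 0], [[0, 0, 0], 0]]}}

```text
time_s: 18.55
tcp_pos: [0.5187, 0.0582, -0.0212]
ee_rot: [[0.377, -0.926, 0.006], [-0.926, -0.377, -0.002], [0.004, -0.005, -1.0]]
wrist_force: [-4.7, -10.3, 35.8]
gripper_width: 0.683
gripper_force: 30.0
```

Run:
```python
from h import *
plan([.52,.05,-.0185],21.9)
for n in("wrist","scene"):
    p=imaging.capture(n)
    for q in models.cut_out(p,"fan"):
        e=(np.array(q["extent"])*[640,480,640,480]).round();v=tilt(p,np.array(q["region"]).astype(float),.007,-.006,range(-120,40,5))
        if v[0][1]<1.2: print(n,round(q["confidence"],2),e,v)
```

```text
tcp [ 0.5187  0.0582 -0.0212] ydeg -157.85 turn 0.25 shift after turn [ 0.0081  0.0019 -0.0027] shift now axes [ 0.0081  0.0019 -0.0026] x [ 0.373 -0.928  0.   ] y [-0.928 -0.373  0.   ] t 18.55 w 0.6833751181644039 F [ -4.7 -10.3  35.8] gf 30.000959504395723 j [ 24.  27. -29.   0. -35.  -3.]
wrist 0.79 [228. 247. 171. 123.] [(-65, np.float64(0.53)), (-60, np.float64(0.6)), (-70, np.float64(0.63)), (-55, np.float64(0.63))]
```

{"api": "apply_moves", "payload": {"moves": [[[0, 0, -0.004], 0], [[0, 0, 0], 0], [[0, 0, 0], 0]]}}

```text
time_s: 19.0
tcp_pos: [0.5173, 0.0597, -0.0209]
ee_rot: [[0.375, -0.927, 0.004], [-0.927, -0.375, 0.0], [0.001, -0.004, -1.0]]
wrist_force: [-0.7, -2.8, 14.5]
gripper_width: 0.686
gripper_force: 30.0
```

{"api": "apply_moves", "payload": {"moves": [[[0, 0, 0], 0], [[0, 0, 0], 0], [[0, 0, 0], 0], [[0, 0, 0], 0], [[0, 0, 0], 0]], "hand": 0.087}}

```text
time_s: 19.42
tcp_pos: [0.5152, 0.0595, -0.0239]
ee_rot: [[0.373, -0.928, -0.001], [-0.928, -0.373, -0.0], [-0.0, 0.001, -1.0]]
wrist_force: [0.5, -0.2, 0.2]
gripper_width: 0.956
gripper_force: 0.0
```

{"api": "apply_moves", "payload": {"moves": [[[0, 0, -0.03], 0], [[0, 0, -0.035], 0], [[0, 0, -0.035], 0], [[0, 0, -0.03], 0], [[0, 0, 0], 0]]}}

```text
time_s: 19.83
tcp_pos: [0.52, 0.0609, 0.113]
ee_rot: [[0.375, -0.927, 0.013], [-0.927, -0.375, 0.004], [0.001, -0.013, -1.0]]
wrist_force: [0.3, 0.3, -0.3]
gripper_width: 0.996
gripper_force: 0.0
```

```bash
cat >> h.py <<'E'
UP=[box(-.019,.019,-.03,.03,.002,.062)] # standing on edge, x = thickness direction
E
python3 - <<'E'
from h import *
plan([.52,.05,-.0185],21.9)
X=[.515,.058,.03]
for n in("scene","top","wrist"):
    p=imaging.capture(n);uv=proj(p,X)
    for q in models.cut_out(p,"fan"):
        e=np.array(q["extent"])*[640,480,640,480]
        if np.hypot(*(e[:2]+e[2:]/2-uv))<60:
            m=np.array(q["region"]).astype(float);print(n,round(q["confidence"],2),e.round(),"up",fit([(p,m)],UP,[X[0],X[1],-1.19]),"flat",fit([(p,m)],FAN,[X[0],X[1],-1.19]))
            fr=p["frame"][m>0];print(" white px",int((fr.min(1)>150).sum()), "of",len(fr))
E
```

```text
tcp [0.52   0.0609 0.113 ] ydeg -157.99 turn 0.11 shift after turn [0.0101 0.004  0.1315] shift now axes [0.0099 0.0058 0.1314] x [ 0.373 -0.928  0.   ] y [-0.928 -0.373  0.   ] t 19.8333 w 0.9960232972999679 F [ 0.3  0.3 -0.3] gf 0.0 j [ 25.  16. -21.   0. -53.  -3.]
scene 0.75 [316. 211.  37.  45.] up (array([ 0.5427,  0.0273, -0.6922]), np.float64(0.221)) flat (array([ 0.5301,  0.0286, -1.1988]), np.float64(0.037))
 white px 0 of 1200
scene 0.59 [280. 200.  38.  39.] up (array([-0.9913, -0.3524, -2.3861]), np.float64(1.0)) flat (array([-1.1095,  0.7972, 11.9018]), np.float64(1.0))
 white px 0 of 1119
top 0.87 [331. 288.  39.  38.] up (array([ 0.5192,  0.0445, -0.7461]), np.float64(1.803)) flat (array([ 0.5198,  0.0546, -0.9872]), np.float64(2.218))
 white px 8 of 758
top 0.57 [315. 264.  20.  29.] up (array([ 0.525 ,  0.0151, -0.2466]), np.float64(2.847)) flat (array([ 0.5353,  0.0131, -0.7342]), np.float64(4.091))
 white px 5 of 180
wrist 0.87 [269. 160.  83.  85.] up (array([ 0.5278,  0.0335, -1.2137]), np.float64(0.366)) flat (array([ 0.529 ,  0.029 , -1.1886]), np.float64(0.106))
 white px 65 of 5989
```

The fan fell back flat, label down, at (0.529, 0.029). With the stubby fingers, the gripper body blocked the rising end. I'll regrip near the fan's top face (about 10 mm of overlap) and near its centre, so the end can clear the body, then repeat at the jaw.

Run:
```python
from h import *
plan([.5304,.0262,-.005],21.9)
```

```text
tcp [0.5144 0.0591 0.1049] ydeg -158.1 turn 0.0 shift after turn [ 0.0365 -0.0026  0.1099] shift now axes [ 0.0365 -0.003   0.1099] x [ 0.373 -0.928  0.   ] y [-0.928 -0.373  0.   ] t 20.1333 w 0.9978939533911855 F [-0.3 -0.1 -1.2] gf 0.0 j [ 25.  16. -21.  -0. -53.  -3.]
```

{"api": "apply_moves", "payload": {"moves": [[[0.0365, -0.003, 0], 0], [[0, 0, 0.03], 0], [[0, 0, 0.035], 0], [[0, 0, 0.03], 0], [[0, 0, 0.015], 0]]}}

```text
time_s: 20.55
tcp_pos: [0.5283, 0.0254, -0.0083]
ee_rot: [[0.372, -0.928, -0.008], [-0.928, -0.372, -0.002], [-0.001, 0.009, -1.0]]
wrist_force: [-0.5, -0.2, 0.6]
gripper_width: 1.001
gripper_force: 0.0
```

{"api": "apply_moves", "payload": {"moves": [[[0, 0, 0], 0], [[0, 0, 0], 0], [[0, 0, 0], 0]]}}

```text
time_s: 20.8
tcp_pos: [0.5326, 0.0269, -0.0029]
ee_rot: [[0.374, -0.927, 0.001], [-0.927, -0.374, -0.0], [0.0, -0.001, -1.0]]
wrist_force: [0.0, 0.8, 0.8]
gripper_width: 0.998
gripper_force: 0.0
```

{"api": "apply_moves", "payload": {"moves": [[[0, 0, 0], 0], [[0, 0, 0], 0], [[0, 0, 0], 0], [[0, 0, 0], 0], [[0, 0, 0], 0]], "hand": 0.05}}

```text
time_s: 21.22
tcp_pos: [0.5319, 0.0268, -0.0029]
ee_rot: [[0.373, -0.928, 0.001], [-0.928, -0.373, 0.0], [-0.0, -0.001, -1.0]]
wrist_force: [-1.9, -0.4, 1.1]
gripper_width: 0.704
gripper_force: 0.8
```

{"api": "apply_moves", "payload": {"moves": [[[0, 0, 0], 0], [[0, 0, 0], 0], [[0, 0, 0], 0], [[0, 0, 0], 0]]}}

```text
time_s: 21.55
tcp_pos: [0.5317, 0.0267, -0.003]
ee_rot: [[0.373, -0.928, -0.0], [-0.928, -0.373, -0.0], [0.0, 0.0, -1.0]]
wrist_force: [-2.2, 0.6, 5.3]
gripper_width: 0.682
gripper_force: 30.0
```

{"api": "apply_moves", "payload": {"moves": [[[0, 0, -0.01], 0], [[0, 0, -0.028], 0], [[0, 0, -0.03], 0], [[0.012, 0.011, 0], 0], [[0.022, 0.019, 0], 0]]}}

```text
time_s: 21.97
tcp_pos: [0.5197, -0.0144, 0.0669]
ee_rot: [[0.377, -0.926, 0.007], [-0.926, -0.377, 0.002], [0.001, -0.007, -1.0]]
wrist_force: [0.2, -0.6, -2.3]
gripper_width: 0.686
gripper_force: 30.0
```

{"api": "apply_moves", "payload": {"moves": [[[0.024, 0.0215, 0], 0], [[0.024, 0.0215, 0], 0], [[0.024, 0.0215, 0], 0], [[0.018, 0.015, 0], 0], [[0.008, 0.007, 0], 0]]}}

```text
time_s: 22.38
tcp_pos: [0.4712, -0.1414, 0.0643]
ee_rot: [[0.37, -0.929, -0.001], [-0.929, -0.37, 0.0], [-0.001, 0.001, -1.0]]
wrist_force: [0.3, -0.2, -0.6]
gripper_width: 0.687
gripper_force: 30.0
```

{"api": "apply_moves", "payload": {"moves": [[[0, 0, 0], 0], [[0, 0, 0], 0], [[0, 0, 0], 0]]}}

```text
time_s: 22.63
tcp_pos: [0.4736, -0.1387, 0.0646]
ee_rot: [[0.374, -0.928, 0.001], [-0.928, -0.374, 0.0], [0.0, -0.001, -1.0]]
wrist_force: [-0.1, -0.0, -1.7]
gripper_width: 0.682
gripper_force: 30.0
```

```bash
cat >> h.py <<'E'
def tilt2(p,m,off,h,pz,angs):
    "off: fan centre from pinch along tool x; h: pinch to label face; pz: pinch above tcp"
    o=np.array(r.sense()["tcp_pos"]);R=np.array(r.sense()["ee_rot"]);P=o+R@[0,0,-pz];out=[]
    for a in angs:
        t=np.radians(-a);c,s=np.cos(t),np.sin(t);Q=np.array([[c,0,-s],[0,1,0],[s,0,c]])
        W=((box(-.03,.03,-.03,.03,-.019,.019)+[off,0,h-.019])@Q.T)@R.T+P
        mm=np.zeros((480,640),np.uint8);cv2.fillConvexPoly(mm,cv2.convexHull(np.round([proj(p,X) for X in W]).astype(np.int32)),1)
        out.append((a,round(float(np.abs(mm-m).sum()/m.sum()),2)))
    return sorted(out,key=lambda v:v[1])[:4]
def look(off=-.003,h=.034,pz=.039,angs=range(-20,121,5)):
    s=r.sense();d=np.array(s["tcp_pos"])[:2]-[.4965,-.199]
    print("cradle u,v",(d@[.373,-.928]).round(4),(d@[.928,.373]).round(4),"tcp",np.round(s["tcp_pos"],4),"F",np.round(s["wrist_force"],1),"w",round(s["gripper_width"],3))
    for n in("wrist","scene","top"):
        p=imaging.capture(n)
        for q in models.cut_out(p,"fan"):
            v=tilt2(p,np.array(q["region"]).astype(float),off,h,pz,angs)
            if v[0][1]<1: print(n,round(q["confidence"],2),(np.array(q["extent"])*[640,480,640,480]).round(),v)
E
python3 -c "from h import *;look()"
```

```text
cradle u,v -0.0645 0.0012 tcp [ 0.4736 -0.1387  0.0646] F [-0.1 -0.  -1.7] w 0.682
wrist 0.61 [250. 234. 131. 136.] [(70, 0.38), (0, 0.41), (65, 0.41), (75, 0.42)]
scene 0.88 [229. 179.  37.  36.] [(0, 0.72), (5, 0.75), (10, 0.77), (-5, 0.83)]
```

{"api": "apply_moves", "payload": {"moves": [[[0, 0, 0.012], 0], [[0, 0, 0.012], 0], [[0, 0, 0.004], 0], [[0, 0, 0], 0]]}}

```text
time_s: 23.27
tcp_pos: [0.4725, -0.139, 0.0358]
ee_rot: [[0.374, -0.928, -0.002], [-0.928, -0.374, -0.0], [-0.001, 0.002, -1.0]]
wrist_force: [0.1, -0.6, -1.6]
gripper_width: 0.683
gripper_force: 30.0
```

{"api": "apply_moves", "payload": {"moves": [[[-0.003, 0, 0.0035], 0], [[-0.003, 0, 0.0035], 0], [[-0.003, 0, 0.0035], 0], [[0, 0, 0], 0]]}}

```text
time_s: 23.6
tcp_pos: [0.4706, -0.1305, 0.0276]
ee_rot: [[0.375, -0.927, 0.002], [-0.927, -0.375, -0.001], [0.001, -0.002, -1.0]]
wrist_force: [-1.6, 0.6, 5.4]
gripper_width: 0.684
gripper_force: 30.0
```

{"api": "apply_moves", "payload": {"moves": [[[-0.0018, 0, 0.0035], 0], [[-0.0018, 0, 0.0035], 0], [[-0.0018, 0, 0.0035], 0], [[0, 0, 0], 0]]}}

```text
time_s: 23.93
tcp_pos: [0.4685, -0.1251, 0.017]
ee_rot: [[0.374, -0.927, 0.002], [-0.927, -0.374, 0.0], [0.001, -0.002, -1.0]]
wrist_force: [-2.1, 4.3, 6.5]
gripper_width: 0.682
gripper_force: 30.0
```

```bash
python3 -c "from h import *;look()"
```

```text
cradle u,v -0.079 0.0016 tcp [ 0.4685 -0.1251  0.017 ] F [-2.1  4.3  6.5] w 0.682
wrist 0.85 [245. 220. 137. 102.] [(55, 0.09), (60, 0.11), (50, 0.13), (65, 0.15)]
scene 0.96 [233. 194.  42.  33.] [(30, 0.77), (35, 0.77), (25, 0.8), (40, 0.81)]
```

{"api": "apply_moves", "payload": {"moves": [[[-0.0004, 0, 0.0025], 0], [[-0.0004, 0, 0.0024], 0], [[0, 0, 0.002], 0], [[0, 0, 0.002], 0], [[0, 0, 0], 0]]}}

```text
time_s: 24.65
tcp_pos: [0.4679, -0.124, 0.0093]
ee_rot: [[0.374, -0.927, 0.001], [-0.927, -0.374, 0.0], [0.0, -0.001, -1.0]]
wrist_force: [-5.7, 8.3, 17.5]
gripper_width: 0.692
gripper_force: 30.0
```

```bash
python3 -c "from h import *;look()"
```

```text
cradle u,v -0.0803 0.0015 tcp [ 0.4679 -0.124   0.0093] F [-5.7  8.3 17.5] w 0.692
wrist 0.7 [245. 221. 142. 102.] [(55, 0.08), (60, 0.09), (65, 0.11), (50, 0.13)]
scene 0.58 [235. 196.  39.  36.] [(45, 0.84), (40, 0.85), (50, 0.89), (35, 0.92)]
```

{"api": "apply_moves", "payload": {"moves": [[[0.001, 0, 0.001], 0], [[0.001, 0, 0.001], 0], [[0.001, 0, 0.001], 0], [[0.001, 0, 0.001], 0], [[0, 0, 0], 0]]}}

```text
time_s: 25.37
tcp_pos: [0.4689, -0.1267, 0.0071]
ee_rot: [[0.375, -0.927, 0.001], [-0.927, -0.375, 0.001], [-0.001, -0.001, -1.0]]
wrist_force: [-11.2, 16.8, 33.3]
gripper_width: 0.687
gripper_force: 30.0
```

```bash
python3 -c "from h import *;look(angs=range(30,110,4))"
```

```text
cradle u,v -0.0774 0.0013 tcp [ 0.4689 -0.1267  0.0071] F [-11.2  16.8  33.3] w 0.687
wrist 0.89 [241. 231. 146.  91.] [(70, 0.08), (66, 0.13), (74, 0.16), (58, 0.17)]
```

{"api": "apply_moves", "payload": {"moves": [[[0, 0, -0.01], 0], [[0, 0, -0.02], 0], [[0, 0, -0.028], 0], [[-0.015, -0.012, 0], 0], [[-0.025, -0.0195, 0], 0]]}}

```text
time_s: 26.08
tcp_pos: [0.4844, -0.0805, 0.063]
ee_rot: [[0.37, -0.929, 0.005], [-0.929, -0.37, 0.0], [0.001, -0.005, -1.0]]
wrist_force: [0.4, -0.5, -2.5]
gripper_width: 0.687
gripper_force: 30.0
```

{"api": "apply_moves", "payload": {"moves": [[[-0.03, -0.0235, 0], 0], [[-0.03, -0.0235, 0], 0], [[-0.025, -0.02, 0], 0], [[-0.015, -0.011, 0], 0], [[-0.005, -0.004, 0], 0]]}}

```text
time_s: 26.5
tcp_pos: [0.5215, 0.0513, 0.0613]
ee_rot: [[0.377, -0.926, 0.003], [-0.926, -0.377, 0.001], [0.0, -0.003, -1.0]]
wrist_force: [0.2, 0.1, -2.1]
gripper_width: 0.686
gripper_force: 30.0
```

{"api": "apply_moves", "payload": {"moves": [[[0, 0, 0.02], 0], [[0, 0, 0.02], 0], [[0, 0, 0.012], 0], [[0, 0, 0.004], 0], [[0, 0, 0], 0]]}}

```text
time_s: 26.92
tcp_pos: [0.5196, 0.0469, 0.006]
ee_rot: [[0.374, -0.927, -0.001], [-0.927, -0.374, -0.002], [0.001, 0.002, -1.0]]
wrist_force: [-2.9, -2.8, 7.3]
gripper_width: 0.687
gripper_force: 30.0
```

```bash
python3 -c "from h import *;look(angs=range(30,110,4))"
```

```text
cradle u,v -0.2196 0.1132 tcp [0.5196 0.0469 0.006 ] F [-2.9 -2.8  7.3] w 0.687
wrist 0.59 [241. 230. 146.  90.] [(70, 0.07), (66, 0.11), (58, 0.16), (74, 0.16)]
scene 0.77 [320. 203.  41.  40.] [(62, 0.5), (58, 0.55), (66, 0.57), (50, 0.59)]
```

{"api": "apply_moves", "payload": {"moves": [[[-0.003, 0, 0.0025], 0], [[-0.003, 0, 0.0025], 0], [[-0.003, 0, 0.0025], 0], [[0, 0, 0], 0]]}}

```text
time_s: 27.55
tcp_pos: [0.517, 0.0539, 0.0024]
ee_rot: [[0.376, -0.927, 0.001], [-0.927, -0.376, -0.004], [0.004, 0.001, -1.0]]
wrist_force: [-7.2, -7.6, 30.3]
gripper_width: 0.684
gripper_force: 30.0
```

```bash
python3 -c "from h import *;look(angs=range(50,120,4))"
```

```text
cradle u,v -0.2271 0.1133 tcp [0.517  0.0539 0.0024] F [-7.2 -7.6 30.3] w 0.684
wrist 0.63 [240. 230. 149.  92.] [(70, 0.05), (66, 0.09), (74, 0.14), (58, 0.15)]
scene 0.88 [322. 199.  41.  45.] [(62, 0.46), (58, 0.48), (66, 0.51), (54, 0.55)]
```

{"api": "apply_moves", "payload": {"moves": [[[0, 0, -0.003], 0], [[0, 0, -0.003], 0], [[0, 0, 0], 0], [[0, 0, 0], 0]]}}

```text
time_s: 28.18
tcp_pos: [0.5167, 0.0564, 0.0031]
ee_rot: [[0.373, -0.928, 0.0], [-0.928, -0.373, 0.0], [-0.0, -0.0, -1.0]]
wrist_force: [0.3, -0.1, -1.8]
gripper_width: 0.687
gripper_force: 30.0
```

{"api": "apply_moves", "payload": {"moves": [[[0, 0, 0], 0], [[0, 0, 0], 0], [[0, 0, 0], 0], [[0, 0, 0], 0]], "hand": 0.074}}

```text
time_s: 28.52
tcp_pos: [0.5167, 0.0565, 0.0029]
ee_rot: [[0.373, -0.928, -0.0], [-0.928, -0.373, -0.0], [0.0, 0.0, -1.0]]
wrist_force: [-0.4, -0.2, -0.4]
gripper_width: 0.838
gripper_force: 0.0
```

Run:
```python
from h import *
look(angs=range(50,120,4))
X=[.51,.058,.03]
for n in("scene","wrist"):
    p=imaging.capture(n);uv=proj(p,X)
    for q in models.cut_out(p,"fan"):
        e=np.array(q["extent"])*[640,480,640,480]
        if np.hypot(*(e[:2]+e[2:]/2-uv))<60:
            m=np.array(q["region"]).astype(float);print(n,round(q["confidence"],2),e.round(),"up",fit([(p,m)],UP,[X[0],X[1],-1.19]),"flat",fit([(p,m)],FAN,[X[0],X[1],-1.19]))
```

```text
cradle u,v -0.2296 0.1141 tcp [0.5167 0.0565 0.0029] F [-0.4 -0.2 -0.4] w 0.838
wrist 0.65 [244. 166. 138. 133.] [(62, 0.68), (58, 0.69), (54, 0.7), (50, 0.71)]
scene 0.74 [310. 211.  41.  41.] [(58, 0.89), (62, 0.89), (50, 0.9), (54, 0.91)]
scene 0.89 [312. 210.  38.  43.] up (array([ 0.5439,  0.0227, -0.551 ]), np.float64(0.239)) flat (array([ 0.5323,  0.0229, -1.2527]), np.float64(0.093))
scene 0.62 [279. 202.  41.  36.] up (array([-0.8153,  1.4193, -3.2495]), np.float64(1.0)) flat (array([ 0.4805,  0.0478, -0.0564]), np.float64(1.855))
```

The fan fell back again, so it can't have passed its tipping balance. New plan:
1. Pitch it against the outer edge of the cradle's back rail, where there is free table beyond.
2. Leave it leaning there.
3. Push its top over, so it lands label-up.

First I raise the arm and locate it again.

{"api": "apply_moves", "payload": {"moves": [[[0, 0, -0.03], 0], [[0.01, 0, -0.04], 0], [[0.01, 0, -0.03], 0], [[0, 0, 0], 0]], "hand": 0.087}}

```text
time_s: 29.35
tcp_pos: [0.5294, 0.0381, 0.11]
ee_rot: [[0.374, -0.927, 0.014], [-0.927, -0.374, 0.003], [0.003, -0.014, -1.0]]
wrist_force: [-0.6, 0.1, 0.5]
gripper_width: 0.987
gripper_force: 0.0
```

Run:
```python
from h import *
X=[.532,.023,.021]
for n in("wrist","scene"):
    p=imaging.capture(n);uv=proj(p,X)
    for q in models.cut_out(p,"fan"):
        e=np.array(q["extent"])*[640,480,640,480]
        if np.hypot(*(e[:2]+e[2:]/2-uv))<40:
            m=np.array(q["region"]).astype(float);f=fit([(p,m)],FAN,[X[0],X[1],-1.19]);print(n,round(q["confidence"],2),e.round(),f)
            if n=="wrist": c=f[0]
y=np.degrees(c[2]);t=(y+90-21.9+45)%90-45+21.9;print("side yaw",t)
a=np.radians(t);x=np.array([np.sin(a),-np.cos(a)])
P=c[:2]-.003*x;plan([P[0],P[1],-.003],t)
```

```text
wrist 0.88 [284. 184.  77.  83.] (array([ 0.5288,  0.024 , -1.1963]), np.float64(0.079))
scene 0.7 [276. 199.  44.  41.] (array([ 0.4795, -0.044 ,  0.9788]), np.float64(0.061))
scene 0.62 [311. 214.  39.  39.] (array([ 0.5306,  0.0234, -1.1907]), np.float64(0.03))
side yaw 21.457058968499624
tcp [0.5231 0.0377 0.1022] ydeg -158.11 turn 0.43 shift after turn [ 0.0118 -0.0003  0.1052] shift now axes [ 0.0119 -0.0004  0.1052] x [ 0.366 -0.931  0.   ] y [-0.931 -0.366  0.   ] t 29.55 w 0.9963270040794184 F [-0.9  0.6 -0.2] gf 0.0 j [ 22.  17. -20.  -0. -53.   0.]
```

{"api": "apply_moves", "payload": {"moves": [[[0.013, 0, 0.02], 0], [[0, 0, 0.035], 0], [[0, 0, 0.03], 0], [[0, 0, 0.021], 0], [[0, 0, 0], 0]]}}

```text
time_s: 29.97
tcp_pos: [0.5238, 0.0245, -0.0086]
ee_rot: [[0.372, -0.928, -0.013], [-0.928, -0.372, -0.004], [-0.001, 0.013, -1.0]]
wrist_force: [-0.8, -0.6, 0.0]
gripper_width: 0.998
gripper_force: 0.0
```

{"api": "apply_moves", "payload": {"moves": [[[0, 0, 0], 0], [[0, 0, 0], 0], [[0, 0, 0], 0], [[0, 0, 0], 0], [[0, 0, 0], 0]], "hand": 0.05}}

```text
time_s: 30.38
tcp_pos: [0.5297, 0.0261, -0.0016]
ee_rot: [[0.373, -0.928, 0.002], [-0.928, -0.373, 0.001], [0.0, -0.002, -1.0]]
wrist_force: [-2.2, -1.0, 1.6]
gripper_width: 0.709
gripper_force: 0.8
```

{"api": "apply_moves", "payload": {"moves": [[[0, 0, 0], 0], [[0, 0, 0], 0]]}}

```text
time_s: 30.55
tcp_pos: [0.5295, 0.026, -0.0017]
ee_rot: [[0.373, -0.928, 0.002], [-0.928, -0.373, 0.0], [0.0, -0.002, -1.0]]
wrist_force: [-1.1, 0.2, 5.6]
gripper_width: 0.682
gripper_force: 30.0
```

{"api": "apply_moves", "payload": {"moves": [[[0, 0, -0.02], 0], [[0, 0, -0.035], 0], [[0.01, 0.003, -0.035], 0], [[0.02, 0.007, 0], 0], [[0.03, 0.01, 0], 0]]}}

```text
time_s: 30.97
tcp_pos: [0.5347, -0.0361, 0.0898]
ee_rot: [[0.376, -0.926, 0.006], [-0.927, -0.376, 0.002], [0.001, -0.006, -1.0]]
wrist_force: [0.4, -0.8, -2.5]
gripper_width: 0.684
gripper_force: 30.0
```

{"api": "apply_moves", "payload": {"moves": [[[0.036, 0.012, 0], 0], [[0.036, 0.012, 0], 0], [[0.036, 0.012, 0], 0], [[0.036, 0.012, 0], 0], [[0.036, 0.012, 0], 0]]}}

```text
time_s: 31.38
tcp_pos: [0.5437, -0.2283, 0.0867]
ee_rot: [[0.373, -0.928, -0.001], [-0.928, -0.373, 0.001], [-0.001, 0.0, -1.0]]
wrist_force: [0.9, 0.7, -1.4]
gripper_width: 0.683
gripper_force: 30.0
```

{"api": "apply_moves", "payload": {"moves": [[[0.034, 0.012, 0], 0], [[0.02, 0.007, 0], 0], [[0.01, 0.004, 0], 0], [[0, 0, 0], 0], [[0, 0, 0], 0]]}}

```text
time_s: 31.8
tcp_pos: [0.5462, -0.2944, 0.0864]
ee_rot: [[0.372, -0.928, -0.001], [-0.928, -0.372, 0.001], [-0.001, 0.001, -1.0]]
wrist_force: [0.5, -0.0, -2.0]
gripper_width: 0.682
gripper_force: 30.0
```

Run:
```python
from h import *
look(off=.002,h=.034,pz=.037,angs=range(-90,30,5))
```

```text
cradle u,v 0.107 0.0105 tcp [ 0.5462 -0.2944  0.0864] F [ 0.5 -0.  -2. ] w 0.682
wrist 0.55 [250. 224. 130. 137.] [(0, 0.43), (-5, 0.46), (5, 0.48), (25, 0.51)]
```

{"api": "apply_moves", "payload": {"moves": [[[-0.002, 0, 0.02], 0], [[0, 0, 0.02], 0], [[0, 0, 0.012], 0], [[0, 0, 0.004], 0], [[0, 0, 0], 0]]}}

```text
time_s: 32.52
tcp_pos: [0.5459, -0.2923, 0.0308]
ee_rot: [[0.374, -0.927, -0.001], [-0.927, -0.374, 0.0], [-0.001, 0.001, -1.0]]
wrist_force: [0.6, 0.1, -1.4]
gripper_width: 0.686
gripper_force: 30.0
```

{"api": "apply_moves", "payload": {"moves": [[[0.003, 0, 0.003], 0], [[0.003, 0, 0.003], 0], [[0.003, 0, 0.003], 0], [[0.0015, 0, 0.003], 0], [[0.0015, 0, 0.003], 0]]}}

```text
time_s: 32.93
tcp_pos: [0.5525, -0.3055, 0.0177]
ee_rot: [[0.374, -0.927, 0.004], [-0.927, -0.374, -0.003], [0.004, -0.003, -1.0]]
wrist_force: [-0.5, -1.5, 4.3]
gripper_width: 0.682
gripper_force: 30.0
```

{"api": "apply_moves", "payload": {"moves": [[[0, 0, 0.002], 0], [[0, 0, 0.002], 0], [[0, 0, 0], 0]]}}

```text
time_s: 33.18
tcp_pos: [0.5532, -0.3068, 0.0142]
ee_rot: [[0.374, -0.927, 0.006], [-0.927, -0.374, -0.005], [0.006, -0.003, -1.0]]
wrist_force: [-0.7, -4.8, 5.5]
gripper_width: 0.686
gripper_force: 30.0
```

Run:
```python
from h import *
look(off=.002,h=.034,pz=.037,angs=range(-90,30,5))
```

```text
cradle u,v 0.1212 0.0124 tcp [ 0.5532 -0.3068  0.0142] F [-0.7 -4.8  5.5] w 0.686
wrist 0.56 [250. 241. 129. 128.] [(-40, 0.51), (-45, 0.54), (-25, 0.56), (-30, 0.57)]
```

{"api": "apply_moves", "payload": {"moves": [[[-0.001, 0, 0.0015], 0], [[-0.001, 0, 0.0015], 0], [[0, 0, 0.0015], 0], [[0, 0, 0.0015], 0], [[0, 0, 0], 0]]}}

```text
time_s: 33.9
tcp_pos: [0.5538, -0.3074, 0.0098]
ee_rot: [[0.375, -0.927, 0.009], [-0.927, -0.375, -0.008], [0.011, -0.005, -1.0]]
wrist_force: [-0.5, -11.7, 7.7]
gripper_width: 0.686
gripper_force: 30.0
```

Run:
```python
from h import *
look(off=.002,h=.034,pz=.037,angs=range(-90,30,5))
```

```text
cradle u,v 0.1219 0.0128 tcp [ 0.5538 -0.3074  0.0098] F [ -0.5 -11.7   7.7] w 0.686
wrist 0.63 [247. 238. 135. 130.] [(-40, 0.5), (-25, 0.54), (-20, 0.54), (-35, 0.55)]
```

{"api": "apply_moves", "payload": {"moves": [[[-0.002, 0, 0], 0], [[-0.002, 0, 0], 0], [[-0.002, 0, 0], 0], [[-0.002, 0, 0], 0], [[0, 0, 0], 0]]}}

```text
time_s: 34.62
tcp_pos: [0.5552, -0.3027, 0.0126]
ee_rot: [[0.377, -0.926, 0.018], [-0.926, -0.377, -0.013], [0.019, -0.012, -1.0]]
wrist_force: [2.8, -17.6, 11.3]
gripper_width: 0.685
gripper_force: 30.0
```

Run:
```python
from h import *
look(off=.002,h=.034,pz=.037,angs=range(-90,30,5))
```

```text
cradle u,v 0.1181 0.0158 tcp [ 0.5552 -0.3027  0.0126] F [  2.8 -17.6  11.3] w 0.685
wrist 0.79 [248. 238. 133. 132.] [(-40, 0.5), (-35, 0.54), (-30, 0.54), (-25, 0.54)]
```

{"api": "apply_moves", "payload": {"moves": [[[0.004, 0, 0.001], 0], [[0.003, 0, 0.001], 0], [[0, 0, 0], 0]]}}

```text
time_s: 35.17
tcp_pos: [0.5552, -0.305, 0.0076]
ee_rot: [[0.374, -0.927, 0.012], [-0.927, -0.374, -0.006], [0.01, -0.009, -1.0]]
wrist_force: [2.7, -5.3, 6.9]
gripper_width: 0.685
gripper_force: 30.0
```

{"api": "apply_moves", "payload": {"moves": [[[0, 0, 0], 0], [[0, 0, 0], 0], [[0, 0, 0], 0], [[0, 0, 0], 0]], "hand": 0.074}}

```text
time_s: 35.5
tcp_pos: [0.5485, -0.3008, 0.0032]
ee_rot: [[0.373, -0.928, -0.002], [-0.928, -0.373, 0.001], [-0.002, 0.002, -1.0]]
wrist_force: [0.3, 0.3, -0.3]
gripper_width: 0.832
gripper_force: 0.0
```

```bash
cat >> h.py <<'E'
def lean(p,m,v):
    "fit (theta, C.u) of a fan leaning on the rail"
    best=[]
    for th in range(0,100,4):
        for cu in np.arange(.09,.175,.005):
            t=np.radians(th);l=np.array([-np.cos(t),0,np.sin(t)]);w=np.array([np.sin(t),0,np.cos(t)])
            B=np.array([np.array([cu,v,0])+a*l+b*w+[0,c,0] for a in(0,.06) for b in(0,.038) for c in(-.03,.03)])
            W=B@np.array([[.373,-.928,0],[.928,.373,0],[0,0,1]])+[.4965,-.199,0]
            mm=np.zeros((480,640),np.uint8);cv2.fillConvexPoly(mm,cv2.convexHull(np.round([proj(p,X) for X in W]).astype(np.int32)),1)
            best.append((round(float(np.abs(mm-m).sum()/m.sum()),3),th,round(float(cu),3)))
    return sorted(best)[:4]
E
python3 - <<'E'
from h import *
s=r.sense();d=np.array(s["tcp_pos"])[:2]-[.4965,-.199];print("u,v",d@[.373,-.928],d@[.928,.373],s["tcp_pos"],s["gripper_width"])
for n in("wrist","scene"):
    p=imaging.capture(n)
    for q in models.cut_out(p,"fan"):
        m=np.array(q["region"]).astype(float);b=lean(p,m,.0125)
        if b[0][0]<.9: print(n,round(q["confidence"],2),(np.array(q["extent"])*[640,480,640,480]).round(),b)
E
```

```text
u,v 0.11384415600002613 0.010264912294516605 [ 0.54847344 -0.30078671  0.0032361 ] 0.8318426126480019
wrist 0.75 [234. 230. 143. 136.] [(0.371, 96, 0.105), (0.39, 96, 0.11), (0.427, 96, 0.1), (0.432, 92, 0.11)]
```

{"api": "apply_moves", "payload": {"moves": [[[0, 0, -0.03], 0], [[0, 0, -0.035], 0], [[-0.02, 0, -0.04], 0], [[-0.02, 0, 0], 0], [[0, 0, 0], 0]], "hand": 0.087}}

```text
time_s: 36.12
tcp_pos: [0.5355, -0.2635, 0.1094]
ee_rot: [[0.375, -0.927, 0.005], [-0.927, -0.375, -0.0], [0.002, -0.004, -1.0]]
wrist_force: [-0.6, 0.3, -1.2]
gripper_width: 0.994
gripper_force: 0.0
```

Run:
```python
from h import *
s=r.sense();d=np.array(s["tcp_pos"])[:2]-[.4965,-.199];print("u,v",d@[.373,-.928],d@[.928,.373],s["tcp_pos"],s["gripper_width"])
for n in("wrist","scene","top"):
    p=imaging.capture(n);cv2.imwrite(f"pics/lean_{n}.png",p["frame"])
    for q in models.cut_out(p,"fan"):
        m=np.array(q["region"]).astype(float);b=lean(p,m,.0125)
        if b[0][0]<.9: print(n,round(q["confidence"],2),(np.array(q["extent"])*[640,480,640,480]).round(),b,"bright",int((p["frame"][m>0].min(1)>140).sum()))
```

```text
u,v 0.07435461444814209 0.012102235569471856 [ 0.53545295 -0.26346677  0.10943988] 0.9941225526717805
wrist 0.81 [265. 146.  92.  97.] [(0.06, 36, 0.125), (0.063, 48, 0.12), (0.075, 56, 0.115), (0.076, 44, 0.12)] bright 285
wrist 0.53 [228. 216. 207. 154.] [(0.888, 0, 0.09), (0.89, 4, 0.09), (0.895, 8, 0.09), (0.901, 12, 0.09)] bright 4585
scene 0.82 [146. 221.  38.  49.] [(0.068, 40, 0.125), (0.094, 32, 0.13), (0.104, 36, 0.125), (0.108, 28, 0.13)] bright 6
```

{"api": "apply_moves", "payload": {"moves": [[[0.0305, 0, 0.02], 0], [[0, 0, 0.035], 0], [[0, 0, 0.03], 0], [[0, 0, 0.0145], 0], [[0, 0, 0], 0]]}}

```text
time_s: 36.83
tcp_pos: [0.5427, -0.2931, 0.0014]
ee_rot: [[0.371, -0.928, -0.01], [-0.928, -0.372, 0.003], [-0.007, 0.008, -1.0]]
wrist_force: [0.0, 0.8, 0.2]
gripper_width: 1.002
gripper_force: 0.0
```

{"api": "apply_moves", "payload": {"moves": [[[0, 0, 0], 0], [[0, 0, 0], 0], [[0, 0, 0], 0], [[0, 0, 0], 0], [[0, 0, 0], 0]], "hand": 0.05}}

```text
time_s: 37.25
tcp_pos: [0.5478, -0.2939, 0.0084]
ee_rot: [[0.373, -0.928, 0.004], [-0.928, -0.373, -0.001], [0.002, -0.003, -1.0]]
wrist_force: [0.9, -0.2, 0.4]
gripper_width: 0.708
gripper_force: 0.6
```

{"api": "apply_moves", "payload": {"moves": [[[0, 0, 0], 0], [[0, 0, 0], 0], [[0, 0, 0], 0]]}}

```text
time_s: 37.5
tcp_pos: [0.5478, -0.2939, 0.0083]
ee_rot: [[0.374, -0.927, 0.003], [-0.927, -0.374, -0.001], [0.002, -0.002, -1.0]]
wrist_force: [1.5, 1.3, 4.8]
gripper_width: 0.689
gripper_force: 30.0
```

Run:
```python
from h import *
s=r.sense();d=np.array(s["tcp_pos"])[:2]-[.4965,-.199];u=d@[.373,-.928];z=s["tcp_pos"][2]+.041
print("u,v",u,d@[.928,.373],s["tcp_pos"],s["gripper_width"],s["gripper_force"])
C=.125;rel=np.array([C-u,z]);t=np.radians(40)
l=rel[0]*np.cos(t)+rel[1]*np.sin(t);w=-rel[0]*np.sin(t)+rel[1]*np.cos(t);print("l,w",l,w)
for th in range(40,131,10):
    a=np.radians(th);print(th,round((C-(l*np.cos(a)-w*np.sin(a))-u)*1e3,1),round((z-(l*np.sin(a)+w*np.cos(a)))*1e3,1))
```

```text
u,v 0.10724937416015284 0.012242578851158713 [ 0.54784906 -0.29393122  0.00830728] 0.6887377264685528 29.98947807122022
l,w 0.045291878897255465 0.026361687830411748
40 0.0 0.0
50 8.8 -2.3
60 17.9 -3.1
70 27.0 -2.3
80 35.8 0.1
90 44.1 4.0
100 51.6 9.3
110 58.0 15.8
120 63.2 23.3
130 67.1 31.6
```

{"api": "apply_moves", "payload": {"moves": [[[0.001, 0, 0.003], 0], [[0.0045, 0, -0.0012], 0], [[0.0045, 0, -0.0011], 0], [[0.009, 0, -0.0008], 0], [[0, 0, 0], 0]]}}

```text
time_s: 37.92
tcp_pos: [0.5548, -0.3124, 0.0082]
ee_rot: [[0.373, -0.928, 0.002], [-0.928, -0.373, -0.001], [0.002, -0.002, -1.0]]
wrist_force: [0.0, -0.1, 5.6]
gripper_width: 0.688
gripper_force: 30.0
```

{"api": "apply_moves", "payload": {"moves": [[[0.0045, 0, 0.0004], 0], [[0.0045, 0, 0.0006], 0], [[0.0045, 0, 0.001], 0], [[0.0045, 0, 0.0014], 0], [[0, 0, 0], 0]]}}

```text
time_s: 38.33
tcp_pos: [0.5614, -0.3284, 0.0078]
ee_rot: [[0.375, -0.927, 0.002], [-0.927, -0.375, -0.002], [0.002, -0.001, -1.0]]
wrist_force: [-4.0, 5.6, 20.4]
gripper_width: 0.685
gripper_force: 30.0
```

```bash
cat >> h.py <<'E'
def where(v=.0125):
    s=r.sense();d=np.array(s["tcp_pos"])[:2]-[.4965,-.199];print("u,v",(d@[.373,-.928]).round(4),(d@[.928,.373]).round(4),np.round(s["tcp_pos"],4),round(s["gripper_width"],3),"F",np.round(s["wrist_force"],1),"t",s["time_s"])
    for n in("wrist","scene"):
        p=imaging.capture(n)
        for q in models.cut_out(p,"fan"):
            m=np.array(q["region"]).astype(float);best=[]
            for th in range(20,190,8):
                for cu in np.arange(.09,.22,.006):
                    t=np.radians(th);l=np.array([-np.cos(t),0,np.sin(t)]);w=np.array([np.sin(t),0,np.cos(t)])
                    B=np.array([np.array([cu,v,0])+a*l+b*w+[0,c,0] for a in(0,.06) for b in(0,.038) for c in(-.03,.03)])
                    B[:,2]-=B[:,2].min()
                    W=B@np.array([[.373,-.928,0],[.928,.373,0],[0,0,1]])+[.4965,-.199,0]
                    mm=np.zeros((480,640),np.uint8);cv2.fillConvexPoly(mm,cv2.convexHull(np.round([proj(p,X) for X in W]).astype(np.int32)),1)
                    best.append((round(float(np.abs(mm-m).sum()/m.sum()),3),th,round(float(cu),3)))
            best.sort()
            if best[0][0]<.8: print(n,round(q["confidence"],2),(np.array(q["extent"])*[640,480,640,480]).round(),best[:4],"bright",int((p["frame"][m>0].min(1)>140).sum()))
E
python3 -c "from h import *;where()"
```

```text
u,v 0.1443 0.012 [ 0.5614 -0.3284  0.0078] 0.685 F [-4.   5.6 20.4] t 38.3333
wrist 0.93 [248. 225. 133. 138.] [(0.234, 124, 0.12), (0.27, 108, 0.132), (0.283, 100, 0.138), (0.285, 116, 0.126)] bright 316
```

{"api": "apply_moves", "payload": {"moves": [[[0.004, 0, 0.001], 0], [[0.004, 0, 0.001], 0], [[0.004, 0, 0.0015], 0], [[0.0035, 0, 0.002], 0], [[0, 0, 0], 0]]}}

```text
time_s: 38.95
tcp_pos: [0.5684, -0.3452, 0.0032]
ee_rot: [[0.375, -0.927, 0.005], [-0.927, -0.375, -0.005], [0.007, -0.003, -1.0]]
wrist_force: [-3.2, -1.4, 19.4]
gripper_width: 0.689
gripper_force: 30.0
```

```bash
python3 -c "from h import *;where()"
```

```text
u,v 0.1625 0.0122 [ 0.5684 -0.3452  0.0032] 0.689 F [-3.2 -1.4 19.4] t 38.95
wrist 0.73 [248. 245. 133. 139.] [(0.399, 68, 0.15), (0.42, 44, 0.162), (0.425, 52, 0.156), (0.432, 76, 0.144)] bright 110
```

{"api": "apply_moves", "payload": {"moves": [[[0, 0, -0.003], 0], [[0, 0, 0], 0]]}}

```text
time_s: 39.32
tcp_pos: [0.5674, -0.3438, 0.0034]
ee_rot: [[0.374, -0.928, 0.004], [-0.928, -0.374, -0.003], [0.004, -0.002, -1.0]]
wrist_force: [-1.0, -1.4, 9.5]
gripper_width: 0.689
gripper_force: 30.0
```

{"api": "apply_moves", "payload": {"moves": [[[0, 0, 0], 0], [[0, 0, 0], 0], [[0, 0, 0], 0], [[0, 0, 0], 0]], "hand": 0.08}}

```text
time_s: 39.65
tcp_pos: [0.565, -0.3418, -0.0002]
ee_rot: [[0.373, -0.928, -0.003], [-0.928, -0.373, 0.001], [-0.002, 0.002, -1.0]]
wrist_force: [-0.4, -0.0, -0.4]
gripper_width: 0.88
gripper_force: 0.0
```

{"api": "apply_moves", "payload": {"moves": [[[0, 0, -0.03], 0], [[0, 0, -0.04], 0], [[-0.02, 0, -0.03], 0], [[-0.03, 0, 0], 0], [[-0.02, 0, 0], 0]], "hand": 0.087}}

```text
time_s: 40.07
tcp_pos: [0.5402, -0.2763, 0.1029]
ee_rot: [[0.373, -0.928, 0.003], [-0.928, -0.373, -0.0], [0.001, -0.003, -1.0]]
wrist_force: [-0.2, 0.4, -0.5]
gripper_width: 0.999
gripper_force: 0.0
```

```bash
python3 -c "from h import *;where()"
```

```text
u,v 0.088 0.0117 [ 0.5402 -0.2763  0.1029] 0.999 F [-0.2  0.4 -0.5] t 40.0667
wrist 0.68 [266. 108.  93.  62.] [(0.096, 84, 0.156), (0.193, 92, 0.15), (0.212, 92, 0.144), (0.212, 100, 0.144)] bright 489
scene 0.75 [119. 229.  34.  50.] [(0.13, 92, 0.15), (0.147, 84, 0.156), (0.25, 92, 0.144), (0.264, 84, 0.15)] bright 0
```

{"api": "apply_moves", "payload": {"moves": [[[0.02, 0, 0.02], 0], [[0.02, 0, 0.03], 0], [[0.008, 0, 0.03], 0], [[0, 0, 0.003], 0], [[0, 0, 0], 0]], "hand": 0.03}}

```text
time_s: 40.68
tcp_pos: [0.5558, -0.3223, 0.0148]
ee_rot: [[0.372, -0.928, -0.006], [-0.928, -0.372, 0.002], [-0.004, 0.005, -1.0]]
wrist_force: [-1.0, -0.3, 1.7]
gripper_width: 0.707
gripper_force: 0.0
```

{"api": "apply_moves", "payload": {"moves": [[[0, 0, 0], 0], [[0, 0, 0], 0], [[0, 0, 0], 0]]}}

```text
time_s: 40.93
tcp_pos: [0.5586, -0.3219, 0.0201]
ee_rot: [[0.374, -0.928, 0.002], [-0.928, -0.374, -0.001], [0.002, -0.002, -1.0]]
wrist_force: [-1.4, 0.8, -0.4]
gripper_width: 0.481
gripper_force: 0.5
```

```bash
python3 -c "from h import *;where()"
```

```text
u,v 0.1372 0.0118 [ 0.5586 -0.3219  0.0201] 0.481 F [-1.4  0.8 -0.4] t 40.9333
wrist 0.65 [239. 182. 138. 106.] [(0.113, 116, 0.132), (0.122, 92, 0.15), (0.163, 108, 0.138), (0.168, 124, 0.132)] bright 283
scene 0.57 [122. 241.  28.  40.] [(0.476, 92, 0.15), (0.496, 84, 0.156), (0.582, 92, 0.156), (0.613, 100, 0.15)] bright 0
```

{"api": "apply_moves", "payload": {"moves": [[[0.008, 0, 0.001], 0], [[0.009, 0, 0.001], 0], [[0.009, 0, 0.001], 0], [[0.009, 0, 0.002], 0], [[0.009, 0, 0.002], 0]]}}

```text
time_s: 41.55
tcp_pos: [0.5755, -0.3652, 0.0127]
ee_rot: [[0.374, -0.927, 0.002], [-0.927, -0.374, -0.003], [0.003, -0.001, -1.0]]
wrist_force: [-4.5, -0.6, 12.5]
gripper_width: 0.347
gripper_force: 6.4
```

{"api": "apply_moves", "payload": {"moves": [[[0.01, 0, 0.002], 0], [[0.01, 0, 0.002], 0], [[0, 0, 0], 0], [[-0.02, 0, -0.03], 0], [[-0.04, 0, -0.04], 0]]}}

```text
time_s: 41.97
tcp_pos: [0.5617, -0.3362, 0.0627]
ee_rot: [[0.37, -0.929, -0.006], [-0.929, -0.37, 0.002], [-0.004, 0.005, -1.0]]
wrist_force: [0.6, 0.7, 1.0]
gripper_width: 0.35
gripper_force: 0.0
```

```bash
python3 -c "from h import *;where()"
```

```text
u,v 0.1517 0.0094 [ 0.5617 -0.3362  0.0627] 0.35 F [0.6 0.7 1. ] t 41.9667
wrist 0.89 [246.  92. 105. 109.] [(0.363, 188, 0.198), (0.37, 116, 0.192), (0.385, 180, 0.198), (0.402, 124, 0.192)] bright 3393
scene 0.93 [ 84. 249.  43.  44.] [(0.185, 180, 0.198), (0.304, 180, 0.192), (0.304, 188, 0.198), (0.311, 172, 0.198)] bright 96
```

Run:
```python
from h import *
F=[box(-.03,.03,-.03,.03,0,.038)]
u=.228;X=[.4965+u*.373+.012*.928,-.199-u*.928+.012*.373,.019];c=[]
for n in("wrist","scene"):
    p=imaging.capture(n);uv=proj(p,X)
    for q in models.cut_out(p,"fan")[:3]:
        e=np.array(q["extent"])*[640,480,640,480]
        if np.hypot(*(e[:2]+e[2:]/2-uv))<60:
            m=np.array(q["region"]).astype(float);f=fit([(p,m)],F,[X[0],X[1],-1.19]);print(n,round(q["confidence"],2),f);c.append(f)
f=min(c,key=lambda v:v[1])[0]
t=(np.degrees(f[2])-21.9+45)%90-45+21.9;print("yaw",t)
plan([f[0],f[1],-.022],t)
```

```text
wrist 0.89 (array([ 0.5984, -0.4024, -1.2265]), np.float64(0.105))
scene 0.96 (array([ 0.5997, -0.4031, -1.236 ]), np.float64(0.033))
yaw 19.18241652183024
tcp [ 0.5626 -0.3355  0.0649] ydeg -158.12 turn 2.69 shift after turn [ 0.076  -0.0128  0.0869] shift now axes [ 0.0767 -0.0094  0.0868] x [ 0.329 -0.944  0.   ] y [-0.944 -0.329  0.   ] t 42.3667 w 0.3464029056382557 F [-0.1 -0.2 -0.4] gf 0.0 j [-17.  31.  -4.  -0. -55.  39.]
```

{"api": "apply_moves", "payload": {"moves": [[[0.025, -0.004, -0.005], 2.5], [[0.026, -0.004, 0], 0], [[0.025, -0.004, 0], 0], [[0, 0, 0], 0], [[0, 0, 0], 0]], "hand": 0.087}}

```text
time_s: 42.78
tcp_pos: [0.6002, -0.4036, 0.0691]
ee_rot: [[0.33, -0.944, -0.003], [-0.944, -0.33, 0.001], [-0.002, 0.002, -1.0]]
wrist_force: [-0.1, -0.0, -0.4]
gripper_width: 0.639
gripper_force: 0.0
```

{"api": "apply_moves", "payload": {"moves": [[[0, 0, 0], 0], [[0, 0, 0.02], 0], [[0, 0, 0.03], 0], [[0, 0, 0.025], 0], [[0, 0, 0.007], 0]]}}

```text
time_s: 43.2
tcp_pos: [0.5972, -0.3999, -0.0154]
ee_rot: [[0.332, -0.943, -0.008], [-0.943, -0.332, 0.005], [-0.007, 0.006, -1.0]]
wrist_force: [-0.3, 1.2, -0.6]
gripper_width: 0.971
gripper_force: 0.0
```

{"api": "apply_moves", "payload": {"moves": [[[0, 0, 0], 0], [[0, 0, 0], 0], [[0, 0, 0], 0], [[0, 0, 0], 0], [[0, 0, 0], 0]], "hand": 0.05}}

```text
time_s: 43.62
tcp_pos: [0.6015, -0.4029, -0.0085]
ee_rot: [[0.333, -0.943, 0.002], [-0.943, -0.333, -0.001], [0.002, -0.002, -1.0]]
wrist_force: [-1.3, 0.3, 0.9]
gripper_width: 0.706
gripper_force: 0.7
```

{"api": "apply_moves", "payload": {"moves": [[[0, 0, 0], 0], [[0, 0, 0], 0]]}}

```text
time_s: 43.78
tcp_pos: [0.6013, -0.403, -0.0086]
ee_rot: [[0.333, -0.943, 0.002], [-0.943, -0.333, -0.001], [0.002, -0.001, -1.0]]
wrist_force: [-2.3, 1.2, 5.7]
gripper_width: 0.687
gripper_force: 30.0
```

Run:
```python
from h import *
plan([.4965,-.199,.012],21.9)
```

```text
tcp [ 0.6013 -0.403  -0.0086] ydeg -160.57 turn -2.47 shift after turn [-0.2283  0.0212 -0.0206] shift now axes [-0.2272  0.031  -0.021 ] x [ 0.373 -0.928  0.   ] y [-0.928 -0.373  0.   ] t 43.7833 w 0.6866806608661616 F [-2.3  1.2  5.7] gf 30.00201255083084 j [-21.  41.   4.   0. -53.  40.]
```

{"api": "apply_moves", "payload": {"moves": [[[0, 0, -0.02], -2.5], [[0, 0, -0.03], 0], [[-0.01, 0.001, -0.02], 0], [[-0.025, 0.002, 0], 0], [[-0.035, 0.003, 0], 0]]}}

```text
time_s: 44.2
tcp_pos: [0.5706, -0.3411, 0.0606]
ee_rot: [[0.371, -0.929, 0.005], [-0.929, -0.371, -0.002], [0.003, -0.004, -1.0]]
wrist_force: [1.0, 1.6, -2.2]
gripper_width: 0.691
gripper_force: 30.0
```

{"api": "apply_moves", "payload": {"moves": [[[-0.038, 0.004, 0], 0], [[-0.038, 0.004, 0], 0], [[-0.038, 0.004, 0], 0], [[-0.025, 0.002, 0], 0], [[-0.015, 0.001, 0], 0]]}}

```text
time_s: 44.62
tcp_pos: [0.4953, -0.2001, 0.0593]
ee_rot: [[0.374, -0.927, -0.002], [-0.927, -0.374, 0.001], [-0.002, 0.001, -1.0]]
wrist_force: [0.5, -0.2, -1.8]
gripper_width: 0.685
gripper_force: 30.0
```

{"api": "apply_moves", "payload": {"moves": [[[0, 0, 0], 0], [[0, 0, 0], 0], [[0, 0, 0], 0]]}}

```text
time_s: 44.87
tcp_pos: [0.4984, -0.2029, 0.0596]
ee_rot: [[0.373, -0.928, 0.001], [-0.928, -0.373, -0.0], [0.0, -0.001, -1.0]]
wrist_force: [0.2, -1.2, -1.5]
gripper_width: 0.687
gripper_force: 30.0
```

Run:
```python
from h import *
plan([.4965+.004*.373,-.199-.004*.928,.014],21.9)
w=imaging.capture("wrist")
F=[box(-.03,.03,-.03,.03,.002,.040)]
for n in("bed","wedge_tab","jaw"):
    for q in models.place_of(w,n)[:2]:
        uv=np.array(q["at"])*[640,480];X=onz(w,uv,dict(bed=.022,wedge_tab=.068,jaw=.031)[n]);d=X[:2]-[.4965,-.199];print(n,round(q["confidence"],2),"cradle",(d@[.373,-.928]).round(4),(d@[.928,.373]).round(4))
```

```text
tcp [ 0.4984 -0.2029  0.0596] ydeg -158.08 turn 0.02 shift after turn [-0.0003  0.0004  0.0456] shift now axes [-0.0003  0.0004  0.0456] x [ 0.373 -0.928  0.   ] y [-0.928 -0.373  0.   ] t 44.8667 w 0.687476838781259 F [ 0.2 -1.2 -1.5] gf 29.999311566352844 j [ -5.  21. -22.   0. -47.  27.]
wedge_tab 0.57 cradle 0.0607 -0.0526
```

{"api": "apply_moves", "payload": {"moves": [[[0, 0, 0.018], 0], [[0, 0, 0.016], 0], [[0, 0, 0.008], 0], [[0, 0, 0.003], 0], [[0, 0, 0], 0]]}}

```text
time_s: 45.48
tcp_pos: [0.4975, -0.2029, 0.0143]
ee_rot: [[0.373, -0.928, -0.001], [-0.928, -0.373, -0.0], [-0.0, 0.001, -1.0]]
wrist_force: [0.1, 0.0, -1.4]
gripper_width: 0.686
gripper_force: 30.0
```

{"api": "apply_moves", "payload": {"moves": [[[0, 0, 0.0015], 0], [[0, 0, 0], 0], [[0, 0, 0], 0]]}}

```text
time_s: 45.73
tcp_pos: [0.4982, -0.2027, 0.0135]
ee_rot: [[0.373, -0.928, 0.001], [-0.928, -0.373, -0.0], [0.001, -0.001, -1.0]]
wrist_force: [0.0, 0.6, -1.8]
gripper_width: 0.686
gripper_force: 30.0
```

{"api": "apply_moves", "payload": {"moves": [[[0, 0, 0], 0], [[0, 0, 0], 0], [[0, 0, 0], 0], [[0, 0, 0], 0]], "hand": 0.075}}

```text
time_s: 46.07
tcp_pos: [0.4981, -0.2026, 0.0135]
ee_rot: [[0.373, -0.928, 0.001], [-0.928, -0.373, -0.0], [0.001, -0.001, -1.0]]
wrist_force: [0.8, 0.2, 0.1]
gripper_width: 0.84
gripper_force: 0.0
```

{"api": "apply_moves", "payload": {"moves": [[[0, 0, -0.025], 0], [[0, 0, -0.035], 0], [[0, 0, -0.035], 0], [[0, 0, 0], 0]]}}

```text
time_s: 46.4
tcp_pos: [0.503, -0.2039, 0.1156]
ee_rot: [[0.375, -0.927, 0.014], [-0.927, -0.375, -0.004], [0.009, -0.012, -1.0]]
wrist_force: [0.6, -0.4, 1.5]
gripper_width: 0.864
gripper_force: 0.0
```

Run:
```python
from h import *
F=[box(-.03,.03,-.03,.03,.022,.060)]
X=[.498,-.202,.04]
for n in("wrist","scene"):
    p=imaging.capture(n);uv=proj(p,X)
    for q in models.cut_out(p,"fan")[:3]:
        e=np.array(q["extent"])*[640,480,640,480]
        if np.hypot(*(e[:2]+e[2:]/2-uv))<40:
            m=np.array(q["region"]).astype(float);f=fit([(p,m)],F,[X[0],X[1],-1.19]);d=f[0][:2]-[.4965,-.199];print(n,round(q["confidence"],2),f,"cradle",(d@[.373,-.928]).round(4),(d@[.928,.373]).round(4),"bright",int((p["frame"][m>0].min(1)>140).sum()))
# target for wedge push: u=61, v=-58-25
u,v=.061,-.085;plan([.4965+u*.373+v*.928,-.199-u*.928+v*.373,.012],21.9+90)
```

```text
wrist 0.82 (array([ 0.4969, -0.2012, -1.1834]), np.float64(0.061)) cradle 0.0022 -0.0004 bright 1455
scene 0.58 (array([ 0.4989, -0.2021, -1.1509]), np.float64(0.051)) cradle 0.0038 0.0011 bright 65
tcp [ 0.4969 -0.2023  0.1074] ydeg -158.11 turn 89.99 shift after turn [ 0.0842 -0.0578  0.0954] shift now axes [0.0579 0.0841 0.0954] x [-0.928 -0.373 -0.   ] y [-0.373  0.928  0.   ] t 46.6 w 0.8639824074578006 F [0.3 0.4 0.4] gf 0.0 j [ -5.  18. -19.  -0. -54.  27.]
```

{"api": "apply_moves", "payload": {"moves": [[[0.02, 0.028, 0], 0], [[0.02, 0.028, 0], 0], [[0.018, 0.027, 0], 0], [[0, 0, 0], 0], [[0, 0, 0], 0]], "hand": 0}}

```text
time_s: 47.02
tcp_pos: [0.4405, -0.288, 0.1065]
ee_rot: [[0.37, -0.929, -0.003], [-0.929, -0.37, 0.001], [-0.002, 0.003, -1.0]]
wrist_force: [0.2, -0.3, -0.2]
gripper_width: 0.568
gripper_force: 0.0
```

{"api": "apply_moves", "payload": {"moves": [[[0, 0, 0.02], 0], [[0, 0, 0.03], 0], [[0, 0, 0.03], 0], [[0, 0, 0.015], 0], [[0, 0, 0], 0]]}}

```text
time_s: 47.43
tcp_pos: [0.4393, -0.2853, 0.0087]
ee_rot: [[0.374, -0.928, -0.009], [-0.928, -0.374, 0.003], [-0.007, 0.007, -1.0]]
wrist_force: [-1.0, -0.3, 0.1]
gripper_width: 0.187
gripper_force: 0.0
```

{"api": "apply_moves", "payload": {"moves": [[[0, 0, 0], 0], [[0, 0, 0], 0], [[0, 0, 0], 0]]}}

```text
time_s: 47.68
tcp_pos: [0.4438, -0.2874, 0.0144]
ee_rot: [[0.374, -0.927, 0.003], [-0.927, -0.374, -0.001], [0.002, -0.002, -1.0]]
wrist_force: [-0.0, -0.0, -0.0]
gripper_width: 0.023
gripper_force: 0.0
```

Run:
```python
from h import *
s=r.sense();d=np.array(s["tcp_pos"])[:2]-[.4965,-.199];print("u,v",(d@[.373,-.928]).round(4),(d@[.928,.373]).round(4),s["tcp_pos"],s["gripper_width"],s["wrist_force"])
```

```text
u,v 0.0624 -0.0819 [ 0.44382324 -0.2874453   0.01439093] 0.023030010090282473 [-0.01202746 -0.00454981 -0.01622631]
```

{"api": "apply_moves", "payload": {"moves": [[[0, -0.006, 0], 0], [[0, -0.007, 0], 0], [[0, -0.007, 0], 0], [[0, -0.007, 0], 0], [[0, 0, 0], 0]]}}

```text
time_s: 48.1
tcp_pos: [0.4686, -0.277, 0.0133]
ee_rot: [[0.374, -0.927, 0.001], [-0.927, -0.374, -0.0], [0.0, -0.0, -1.0]]
wrist_force: [-1.0, -0.1, 0.7]
gripper_width: 0.007
gripper_force: 0.3
```

{"api": "apply_moves", "payload": {"moves": [[[0, -0.006, 0], 0], [[0, -0.005, 0], 0], [[0, -0.004, 0], 0], [[0, 0, 0], 0]]}}

```text
time_s: 48.43
tcp_pos: [0.4821, -0.2713, 0.013]
ee_rot: [[0.374, -0.928, 0.0], [-0.928, -0.374, 0.0], [0.0, -0.0, -1.0]]
wrist_force: [-2.3, -0.3, 1.5]
gripper_width: 0.008
gripper_force: 0.9
```

```bash
cat >> h.py <<'E'
def tabv():
    s=r.sense();d=np.array(s["tcp_pos"])[:2]-[.4965,-.199];F=np.array(s["wrist_force"]);print("u,v",(d@[.373,-.928]).round(4),(d@[.928,.373]).round(4),"Fv",(F[:2]@[.928,.373]).round(1),"Fu",(F[:2]@[.373,-.928]).round(1),"z",s["tcp_pos"][2],"t",s["time_s"])
    for n in("wrist","scene"):
        w=imaging.capture(n)
        for q in models.place_of(w,"wedge_tab")[:2]:
            X=onz(w,np.array(q["at"])*[640,480],.068);d=X[:2]-[.4965,-.199];print(n,"tab",round(q["confidence"],2),(d@[.373,-.928]).round(4),(d@[.928,.373]).round(4))
E
python3 -c "from h import *;tabv()"
```

```text
u,v 0.0617 -0.0404 Fv -2.3 Fu -0.6 z 0.01299763098138778 t 48.4333
scene tab 0.6 0.0656 -0.0225
scene tab 0.56 -0.2184 0.4396
```

{"api": "apply_moves", "payload": {"moves": [[[0, -0.003, 0], 0], [[0, -0.003, 0], 0], [[0, -0.002, 0], 0], [[0, -0.002, 0], 0], [[0, 0, 0], 0]]}}

```text
time_s: 49.05
tcp_pos: [0.4908, -0.2679, 0.0129]
ee_rot: [[0.373, -0.928, -0.0], [-0.928, -0.373, 0.0], [-0.0, 0.0, -1.0]]
wrist_force: [-2.4, -1.2, 0.6]
gripper_width: 0.002
gripper_force: 1.4
```

```bash
python3 -c "from h import *;tabv()"
```

```text
u,v 0.0618 -0.031 Fv -2.7 Fu 0.2 z 0.012949996058375046 t 49.05
scene tab 0.56 0.0603 -0.0151
scene tab 0.43 0.0065 0.0664
```

{"api": "apply_moves", "payload": {"moves": [[[0, -0.002, 0], 0], [[0, -0.002, 0], 0], [[0, 0, 0], 0]]}}

```text
time_s: 49.5
tcp_pos: [0.4939, -0.2665, 0.013]
ee_rot: [[0.373, -0.928, -0.001], [-0.928, -0.373, -0.0], [-0.0, 0.001, -1.0]]
wrist_force: [-3.4, -2.9, 1.2]
gripper_width: 0.004
gripper_force: 2.3
```

{"api": "apply_moves", "payload": {"moves": [[[0, -0.001, 0], 0], [[0, -0.001, 0], 0], [[0, 0, 0], 0]]}}

```text
time_s: 49.75
tcp_pos: [0.494, -0.2664, 0.013]
ee_rot: [[0.373, -0.928, -0.005], [-0.928, -0.373, -0.0], [-0.001, 0.004, -1.0]]
wrist_force: [-6.1, -6.3, 1.9]
gripper_width: 0.005
gripper_force: 4.3
```

{"api": "apply_moves", "payload": {"moves": [[[0, -0.001, 0], 0], [[0, -0.001, 0], 0], [[0, 0, 0], 0]]}}

```text
time_s: 50.0
tcp_pos: [0.4943, -0.2662, 0.013]
ee_rot: [[0.373, -0.928, -0.008], [-0.928, -0.373, -0.0], [-0.002, 0.007, -1.0]]
wrist_force: [-10.8, -8.4, 4.5]
gripper_width: 0.006
gripper_force: 6.2
```

```bash
python3 -c "from h import *;tabv()"
```

```text
u,v 0.0615 -0.0271 Fv -13.2 Fu 3.8 z 0.013010082628947824 t 50.0
scene tab 0.65 0.055 -0.0124
```

{"api": "apply_moves", "payload": {"moves": [[[0, 0, 0], 0], [[0, 0, 0], 0], [[0, 0.006, 0], 0], [[0, 0.012, 0], 0], [[0, 0.01, 0], 0]]}}

```text
time_s: 50.62
tcp_pos: [0.4726, -0.2754, 0.0133]
ee_rot: [[0.374, -0.928, 0.002], [-0.928, -0.374, -0.0], [0.001, -0.002, -1.0]]
wrist_force: [-0.1, -0.4, -0.3]
gripper_width: 0.005
gripper_force: 0.0
```

{"api": "apply_moves", "payload": {"moves": [[[0, 0, -0.03], 0], [[0, 0, -0.04], 0], [[0, 0.02, -0.04], 0], [[0, 0.02, 0], 0], [[0, 0, 0], 0]]}}

```text
time_s: 51.03
tcp_pos: [0.4355, -0.2904, 0.1233]
ee_rot: [[0.372, -0.928, 0.006], [-0.928, -0.372, -0.001], [0.003, -0.005, -1.0]]
wrist_force: [-0.7, 1.0, -0.6]
gripper_width: 0.003
gripper_force: 0.0
```

Run:
```python
from h import *
tabv()
F=[box(-.03,.03,-.03,.03,.022,.060)];X=[.4965,-.199,.04]
for n in("wrist","scene"):
    p=imaging.capture(n);uv=proj(p,X)
    for q in models.cut_out(p,"fan")[:3]:
        e=np.array(q["extent"])*[640,480,640,480]
        if np.hypot(*(e[:2]+e[2:]/2-uv))<40:
            m=np.array(q["region"]).astype(float);f=fit([(p,m)],F,[X[0],X[1],-1.19]);d=f[0][:2]-[.4965,-.199];print(n,round(q["confidence"],2),f,"cradle",(d@[.373,-.928]).round(4),(d@[.928,.373]).round(4),"bright",int((p["frame"][m>0].min(1)>140).sum()))
```

```text
u,v 0.0621 -0.0907 Fv -0.3 Fu -1.1 z 0.12326393006524614 t 51.0333
wrist tab 0.62 0.0627 -0.014
scene tab 0.55 0.0573 -0.0147
wrist 0.89 (array([ 0.5058, -0.2053, -1.6704]), np.float64(2.716)) cradle 0.0093 0.0063 bright 11
scene 0.56 (array([ 0.4978, -0.1987, -1.211 ]), np.float64(0.058)) cradle 0.0002 0.0013 bright 67
```

Fan at cradle (0.000, 0.001), square, label up; the wedge is about 39–40 mm in and the arm is clear. I'm handing it in.

```bash
python3 -c "
from station import r
print(r.finish_job())"
```

```text
the job is handed in; nothing more can be done
None
```

The job is handed in with no verdict returned: by my last camera fit the fan sits label-up and square in the cradle within about 2 mm of its place, with the wedge about 39–40 mm in after a 13 N push, at about 51 s of the 64 s; I did not re-measure the other fan, meter and spool at the end.

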